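# Face up a row of sweet tubs, mark it with the row gauge and scan its label

### The arm

A 6-joint arm with a two-finger parallel gripper is mounted at the origin on the work surface. World frame = base frame: x ahead of the robot, y to its left, z up, the work surface at z = 0. Lengths are in m, angles in rad, forces in N, time in s.
With the tool pointing down it reaches from about 0.375 to 0.9 m from the base axis. Payload 3.1 kg.
Tool frame: the origin (TCP) lies between the finger pads; the fingertips stand 19 mm ahead of it and the grasp point (between the pads) is the TCP; z points along the fingers, y is the line along which they close (so a half turn about z gives the same grasp; the last joint's range is limited). The gripper opens to 87 mm and grips with 3 to 60 N. Pads are 19 mm wide; open, the fingers measure 117 mm over their backs; the gripper's body (75 mm by 190 mm) begins 51 mm behind the grasp point.
Start: joints at [-1.468, 0.527, 1.433, -0, 1.181, -0.178], TCP at [0.173, -0.6, 0.242] pointing down, gripper open.
Joint ranges: [-3.08, 3.08], [-0.75, 2.2], [0.22, 2.44], [-1.43, 4.57], [0, 2.65], [-2.85, 2.85]. Speed limits (rad/s): [2.79, 2.79, 3.14, 3.14, 3.14, 3.14].

### API

Orientations are given as a unit quaternion [x, y, z, w].
In Python, from rig import telemetry, viewer, hand_in gives the robot as it stands. The module is installed in compiled form; this text tells all that it offers.
- The arm moves only by the shell command python3 -m creep 'ROWS' [FORCE]. ROWS is JSON, a list of rows, each an object with "translation": the shift along the tool's x, y, z in mm, a list of three; "roll": the turn about the tool's z in degrees; "gripper": the finger opening in mm, from 0 to 87. In form: [{"translation": [tx, ty, tz], "roll": roll, "gripper": gripper}, ...]. A call has 1 to 5 rows; each row is the pose to reach, as a shift and turn from the pose commanded when the call began, along the tool's axes at that moment; what a row does not reach only later rows make up. A row lasts 1/12 s, in which the tool goes at most 41.7 mm and 7.16 degrees, less where a joint would pass 70% of its speed; a pose out of reach is approached as far as the arm can. A call with a gripper value outside its range is refused whole. The fingers move at their own pace and stop on an object; FORCE is the grip in N (left out, the last holds). Time passes only in rows, so rows that repeat a pose let the fingers close. It gives the time, the measured TCP pose, the force, the opening and the grip force at its end, in the units of the state.
- telemetry.get_obs(): the state, without advancing time (a new reading comes with each control period).
- viewer.camera(name): name is "scene" or "top" or "wrist"; returns the picture (384x512x3 uint8, blue, green, red); there is no depth.
- viewer.camera_info(name): a dict with "intrinsics" (3x3 intrinsics, pixels), "rvec" (rotation vector, rad) and "tvec" (3), from world to camera coordinates, as OpenCV has them; the wrist camera has in their place "hand_eye" (4x4, takes a point from camera to tool coordinates, whose origin is the TCP and whose axes are the flange's). Camera axes: x right, y down, z forward; pixel columns grow to the right and rows downward; lengths in m; the calibration is good to about 2 mm. The wrist camera is an equidistant fisheye: a pixel r from the principal point sees the ray r / f radians off the axis. A picture is of the moment at which its call begins: read the wrist's pose just before it. camera_info takes no time and is no camera call.
- hand_in(): hands the job in; it is judged then, once.
Trained networks look in the newest picture that a camera, given by its name, has taken for a name from the list of things; names that differ only in an ending like _2 or _b are one class to them, and where a whole thing is asked for, a point or a joint stands for the part that bears it (a point fixed in the world has none). Each returns a list of dicts, best first, with "p" (0 to 1); they miss things now and then, are a little off and sometimes report something else, mostly with a low value. They report only what shows in the picture. A call takes as long as a camera call.
- viewer.recognise(camera, thing): "bbox" ([left, top, width, height] in pixels, round what is visible of it).
The state is a dict: "time": time; "q": joint angles; "joint_velocities": joint speeds; "joint_torque": joint torques, N m; "position": TCP position; "tool_rot": TCP orientation; "ft_force": force on the tool from outside, world axes, zero at the start; "moment": the same for the moment, N m; "grip_width": finger opening in m; "grip_force": force on a finger pad.
Only numpy, scipy, OpenCV 4.12 (cv2) and the standard library are available. Lean on these libraries where they do the work, as an engineer would, in place of code of your own. Each camera call takes 0.05 s, during which the arm holds its last target. There are 200 camera calls.

### The job

Stand every square tub of sweets on the display shelf in one neat row, one squarely in the middle of each bay, filling the bays without a gap from the white end panel, and push the flat row gauge from its rest fully down, shoulders on the board, into the slot just after the last tub. Then pick up the scanner and hold it still for two seconds, level and square on to the middle of the bar-code label with its nose about 5 cm away, and lay it back flat, lengthways in the middle of its mat. Leave the jars, tin and dish alone, and at the end the row and gauge must still be in place.

Things in the scene. Friction and masses are not known exactly. Their poses are not given: they have to be found in the camera images.
- shelf: fixed low bamboo-board display shelf, 130 mm deep (x), 340 mm long (y), top 60 mm above the counter; origin on the counter, midway front to back; front looks along its -x (to the robot). A white end panel, 55 mm above the top, closes its +y end; a white back rail stands 18 mm above the top, 65 mm behind the bays' centres. Four bays, 78 mm pitch, run from the panel to -y, a slot after each
- bay1 (a point): centre of bay 1 on the shelf top, counted from the white end panel (bay 1 touches it); axes as the shelf's. The bay is 69 mm wide between slots; 'square' means sides parallel to the shelf's
- bay2 (a point): centre of bay 2 on the shelf top, counted from the white end panel (bay 1 touches it); axes as the shelf's. The bay is 69 mm wide between slots; 'square' means sides parallel to the shelf's
- bay3 (a point): centre of bay 3 on the shelf top, counted from the white end panel (bay 1 touches it); axes as the shelf's. The bay is 69 mm wide between slots; 'square' means sides parallel to the shelf's
- bay4 (a point): centre of bay 4 on the shelf top, counted from the white end panel (bay 1 touches it); axes as the shelf's. The bay is 69 mm wide between slots; 'square' means sides parallel to the shelf's
- slot1 (a point): centre of the mouth, at the level of the shelf top, of the slot just after bay 1 (39 mm beyond the bay's centre in -y); the slot is 75 mm long (shelf x), 9 mm wide (shelf y), 35 mm deep
- slot2 (a point): centre of the mouth, at the level of the shelf top, of the slot just after bay 2 (39 mm beyond the bay's centre in -y); the slot is 75 mm long (shelf x), 9 mm wide (shelf y), 35 mm deep
- slot3 (a point): centre of the mouth, at the level of the shelf top, of the slot just after bay 3 (39 mm beyond the bay's centre in -y); the slot is 75 mm long (shelf x), 9 mm wide (shelf y), 35 mm deep
- slot4 (a point): centre of the mouth, at the level of the shelf top, of the slot just after bay 4 (39 mm beyond the bay's centre in -y); the slot is 75 mm long (shelf x), 9 mm wide (shelf y), 35 mm deep
- gauge: row gauge: upright aluminium blade 6 mm thick (y), wooden head. Origin centre of lower end, z up. Tongue 70 mm wide (x), 30 mm long; blade above it 92 mm wide, its shoulders at z = 30 mm stop it on the board. Head 46 (x) x 16 (y) mm, z = 113 to 153 mm. 0.12 kg, same both ways round. Starts upright in its rest, a fixed grey block 116 x 60 x 45 mm under it with a like slot, shoulders on the block
- tub1: square clear tub full of brown sweets with a flat white lid, 60 x 60 x 75 mm, about 0.18 kg, stiff, origin at the centre of its underside, z up; all tubs are alike. Three or four are present, on the counter; they start upright
- tub2: square clear tub full of brown sweets with a flat white lid, 60 x 60 x 75 mm, about 0.18 kg, stiff, origin at the centre of its underside, z up; all tubs are alike. Three or four are present, on the counter; they start upright
- tub3: square clear tub full of brown sweets with a flat white lid, 60 x 60 x 75 mm, about 0.18 kg, stiff, origin at the centre of its underside, z up; all tubs are alike. Three or four are present, on the counter; they start upright
- tub4: square clear tub full of brown sweets with a flat white lid, 60 x 60 x 75 mm, about 0.18 kg, stiff, origin at the centre of its underside, z up; all tubs are alike. Three or four are present, on the counter; they start upright
- scanner: hand-held bar-code scanner lying on its mat: 130 mm long (x), 32 mm high; grey handle 36 mm wide (x = -65 to +30 mm), black head 52 mm wide (x = +30 to +65 mm). Origin at the centre of its underside; it reads along its +x, out of the black head. Balances near x = +4 mm. 0.16 kg
- scanner_nose (a point): centre of the scanner's window, 65 mm ahead of its origin and 16 mm above its underside; it reads straight ahead along the scanner's x
- mat: fixed black rubber mat 170 (x) x 75 x 3 mm, the scanner's place; origin at the centre of its underside, on the counter
- label_face (a point): centre of the white bar-code label, 52 wide x 44 mm high, 46 mm above the counter, on a fixed clear stand (56 mm wide, 72 mm high, 12 mm thick) just in front of the shelf; axes parallel to the shelf's, the label looks along its -x (to the robot)
- jar1: round glass jar, 66 mm across, 110 mm high, standing among the tubs; a bystander, leave it alone. Origin at the centre of its underside
- jar2: round amber glass jar, 76 mm across, 130 mm high; a bystander, leave it alone. Origin at the centre of its underside
- jar3: small round glass jar, 60 mm across, 100 mm high; a bystander, leave it alone. Origin at the centre of its underside
- tin1: round steel tin, 70 mm across, 80 mm high; a bystander, leave it alone. Origin at the centre of its underside
- dish: white dish, 100 mm across, 40 mm high; a bystander, leave it alone. Origin at the centre of its underside

How it is judged:
On the way, in this order (a step that is already met when the one before it is completed fails the run):
1. all tubs stand in the first bays without a gap, and the released gauge is fully down in the slot after the last of them ((distance between tub1 and bay1 below 0.015 m or distance between tub1 and bay2 below 0.015 m or distance between tub1 and bay3 below 0.015 m or distance between tub1 and bay4 below 0.015 m) and angle between each of tub1, tub2, tub3, tub4's own z axis and vertical below 0.1 rad and linear speed of each of tub1, tub2, tub3, tub4, gauge below 0.03 m/s and (angle between the x axis of tub1 and the x axis of shelf, either way round below 0.2 rad or angle between the x axis of tub1 and the y axis of shelf, either way round below 0.2 rad) and (distance between tub2 and bay1 below 0.015 m or distance between tub2 and bay2 below 0.015 m or distance between tub2 and bay3 below 0.015 m or distance between tub2 and bay4 below 0.015 m) and (angle between the x axis of tub2 and the x axis of shelf, either way round below 0.2 rad or angle between the x axis of tub2 and the y axis of shelf, either way round below 0.2 rad) and (distance between tub3 and bay1 below 0.015 m or distance between tub3 and bay2 below 0.015 m or distance between tub3 and bay3 below 0.015 m or distance between tub3 and bay4 below 0.015 m) and (angle between the x axis of tub3 and the x axis of shelf, either way round below 0.2 rad or angle between the x axis of tub3 and the y axis of shelf, either way round below 0.2 rad) and (distance between tub4 and bay1 below 0.015 m or distance between tub4 and bay2 below 0.015 m or distance between tub4 and bay3 below 0.015 m or distance between tub4 and bay4 below 0.015 m) and (angle between the x axis of tub4 and the x axis of shelf, either way round below 0.2 rad or angle between the x axis of tub4 and the y axis of shelf, either way round below 0.2 rad) and angle between gauge's own z axis and vertical below 0.06 rad and ((z of gauge in the frame of slot3 below -0.027 m and x of gauge in the frame of slot3 between -0.008 and 0.008 m and y of gauge in the frame of slot3 between -0.005 and 0.005 m and distance between any of tub1, tub2, tub3, tub4 and bay1 below 0.015 m and distance between any of tub1, tub2, tub3, tub4 and bay2 below 0.015 m and distance between any of tub1, tub2, tub3, tub4 and bay3 below 0.015 m and y of each of tub1, tub2, tub3, tub4 in the frame of slot3 above 0 m) or (z of gauge in the frame of slot4 below -0.027 m and x of gauge in the frame of slot4 between -0.008 and 0.008 m and y of gauge in the frame of slot4 between -0.005 and 0.005 m and distance between any of tub1, tub2, tub3, tub4 and bay1 below 0.015 m and distance between any of tub1, tub2, tub3, tub4 and bay2 below 0.015 m and distance between any of tub1, tub2, tub3, tub4 and bay3 below 0.015 m and distance between any of tub1, tub2, tub3, tub4 and bay4 below 0.015 m and y of each of tub1, tub2, tub3, tub4 in the frame of slot4 above 0 m)) and contact force between the fingers and gauge below 0.2 N and contact force between the fingers and tub1 below 0.2 N and contact force between the fingers and tub2 below 0.2 N and contact force between the fingers and tub3 below 0.2 N and contact force between the fingers and tub4 below 0.2 N), for 0.2 s.
2. the scanner is held still, square on to the label, nose 30 to 80 mm from it (x of label_face in the frame of scanner_nose between 0.03 and 0.08 m and y of label_face in the frame of scanner_nose between -0.016 and 0.016 m and z of label_face in the frame of scanner_nose between -0.016 and 0.016 m and angle between the x axis of scanner and the x axis of label_face, either way round below 0.2 rad and linear speed of scanner below 0.02 m/s and angular speed of scanner below 0.15 rad/s), for 1 s.
At the end, for the whole second after the job is handed in: Tubs upright, within 15 mm of a bay's centre and 0.2 rad of square, bays filled from bay 1 without a gap; gauge upright (0.06 rad), 27 mm or more deep in the slot after the last tub; scanner flat on its mat, centres within 30 mm, 0.35 rad of its length; all at rest ((distance between tub1 and bay1 below 0.015 m or distance between tub1 and bay2 below 0.015 m or distance between tub1 and bay3 below 0.015 m or distance between tub1 and bay4 below 0.015 m) and angle between each of tub1, tub2, tub3, tub4, scanner's own z axis and vertical below 0.1 rad and linear speed of each of tub1, tub2, tub3, tub4, gauge, scanner below 0.03 m/s and (angle between the x axis of tub1 and the x axis of shelf, either way round below 0.2 rad or angle between the x axis of tub1 and the y axis of shelf, either way round below 0.2 rad) and (distance between tub2 and bay1 below 0.015 m or distance between tub2 and bay2 below 0.015 m or distance between tub2 and bay3 below 0.015 m or distance between tub2 and bay4 below 0.015 m) and (angle between the x axis of tub2 and the x axis of shelf, either way round below 0.2 rad or angle between the x axis of tub2 and the y axis of shelf, either way round below 0.2 rad) and (distance between tub3 and bay1 below 0.015 m or distance between tub3 and bay2 below 0.015 m or distance between tub3 and bay3 below 0.015 m or distance between tub3 and bay4 below 0.015 m) and (angle between the x axis of tub3 and the x axis of shelf, either way round below 0.2 rad or angle between the x axis of tub3 and the y axis of shelf, either way round below 0.2 rad) and (distance between tub4 and bay1 below 0.015 m or distance between tub4 and bay2 below 0.015 m or distance between tub4 and bay3 below 0.015 m or distance between tub4 and bay4 below 0.015 m) and (angle between the x axis of tub4 and the x axis of shelf, either way round below 0.2 rad or angle between the x axis of tub4 and the y axis of shelf, either way round below 0.2 rad) and angle between gauge's own z axis and vertical below 0.06 rad and ((z of gauge in the frame of slot3 below -0.027 m and x of gauge in the frame of slot3 between -0.008 and 0.008 m and y of gauge in the frame of slot3 between -0.005 and 0.005 m and distance between any of tub1, tub2, tub3, tub4 and bay1 below 0.015 m and distance between any of tub1, tub2, tub3, tub4 and bay2 below 0.015 m and distance between any of tub1, tub2, tub3, tub4 and bay3 below 0.015 m and y of each of tub1, tub2, tub3, tub4 in the frame of slot3 above 0 m) or (z of gauge in the frame of slot4 below -0.027 m and x of gauge in the frame of slot4 between -0.008 and 0.008 m and y of gauge in the frame of slot4 between -0.005 and 0.005 m and distance between any of tub1, tub2, tub3, tub4 and bay1 below 0.015 m and distance between any of tub1, tub2, tub3, tub4 and bay2 below 0.015 m and distance between any of tub1, tub2, tub3, tub4 and bay3 below 0.015 m and distance between any of tub1, tub2, tub3, tub4 and bay4 below 0.015 m and y of each of tub1, tub2, tub3, tub4 in the frame of slot4 above 0 m)) and horizontal distance between scanner and mat below 0.03 m and height (world z) of scanner below 0.012 m and angle between the x axis of scanner and the x axis of mat, either way round below 0.35 rad); the robot touches nothing.
It fails at once if a jar, the tin or the dish is pushed more than 6 cm or tipped over (distance of any of jar1, jar2, jar3, tin1, dish from where it was at the start of the episode above 0.06 m or angle between any of jar1, jar2, jar3, tin1, dish's own z axis and vertical above 0.6 rad).
Of tub1, tub2, tub3, tub4 only 3 to 4 are there at a start; the rules pass over those that are not, and their reading is None.
At some moment in a run one of tub1, tub2, tub3, tub4, scanner may be knocked a few centimetres aside while the robot is not near it.
It also fails if it takes over 210 s, if anything falls off the work surface, if the arm or the gripper's body presses on something with over 40 N, if the wrist force passes 120 N, or if a joint passes its speed limit or range.

## Working session

There is one attempt and no reset: what is moved stays moved. The work goes in short steps, Python scripts to look and compute and a shell command to move; the robot and the scene stay as the last step left them, time stands still between calls to the robot, and variables do not carry over. Pictures are saved under pics/ and viewed, at most 14 in all, crops included, and the job is handed in when it is done.

```bash
mkdir -p pics
python3 - <<'E'
from rig import telemetry, viewer
import cv2, numpy as np
for c in ["scene","top"]:
    im=viewer.camera(c); cv2.imwrite(f"pics/{c}0.png",cv2.resize(im,(800,600),interpolation=cv2.INTER_CUBIC))
    np.save(f"{c}0.npy",im)
    i=viewer.camera_info(c); print(c,{k:np.round(v,4).tolist() for k,v in i.items()})
    for t in ["tub1","scanner","gauge","shelf","mat","label_face","jar1","jar2","jar3","tin1","dish"]:
        if c=="top" : print(t,[(np.round(d["bbox"]).tolist(),round(d["p"],2)) for d in viewer.recognise(c,t)][:5])
print({k:np.round(v,4).tolist() for k,v in viewer.camera_info("wrist").items()})
o=telemetry.get_obs(); print({k:np.round(v,3).tolist() for k,v in o.items()})
E
```

```text
scene {'intrinsics': [[380.5956, 0.0, 252.0949], [0.0, 380.5956, 189.4918], [0.0, 0.0, 1.0]], 'rvec': [2.2273, 0.9168, -0.368], 'tvec': [-0.3432, -0.2046, 1.4212]}
top {'intrinsics': [[484.0245, 0.0, 261.9357], [0.0, 484.0245, 193.7586], [0.0, 0.0, 1.0]], 'rvec': [2.2265, -2.1663, 0.0501], 'tvec': [-0.0167, 0.4788, 1.3534]}
tub1 [([376.0, 194.0, 38.0, 28.0], 0.88), ([323.0, 190.0, 26.0, 30.0], 0.84), ([105.0, 196.0, 37.0, 29.0], 0.81), ([138.0, 152.0, 31.0, 33.0], 0.7), ([255.0, 185.0, 17.0, 49.0], 0.23)]
scanner [([255.0, 185.0, 20.0, 50.0], 0.77)]
gauge [([346.0, 156.0, 38.0, 13.0], 0.56)]
shelf [([184.0, 97.0, 136.0, 63.0], 0.57)]
mat [([250.0, 175.0, 27.0, 63.0], 0.67)]
label_face [([180.0, 94.0, 136.0, 65.0], 0.73), ([232.0, 154.0, 15.0, 12.0], 0.65), ([137.0, 154.0, 31.0, 29.0], 0.51)]
jar1 [([163.0, 195.0, 32.0, 23.0], 0.81), ([122.0, 109.0, 34.0, 32.0], 0.79), ([371.0, 260.0, 32.0, 25.0], 0.62)]
jar2 [([163.0, 195.0, 32.0, 23.0], 0.81), ([122.0, 109.0, 34.0, 32.0], 0.79), ([371.0, 260.0, 32.0, 25.0], 0.62)]
jar3 [([163.0, 195.0, 32.0, 23.0], 0.81), ([122.0, 109.0, 34.0, 32.0], 0.79), ([371.0, 260.0, 32.0, 25.0], 0.62)]
tin1 [([354.0, 100.0, 27.0, 31.0], 0.92)]
dish [([110.0, 240.0, 38.0, 37.0], 0.97), ([322.0, 192.0, 26.0, 31.0], 0.68)]
{'intrinsics': [[297.3186, 0.0, 258.1171], [0.0, 297.3186, 191.0766], [0.0, 0.0, 1.0]], 'hand_eye': [[0.0008, -0.957, -0.2902, 0.0789], [1.0, 0.0008, 0.0001, 0.0], [0.0002, -0.2902, 0.957, -0.1437], [0.0, 0.0, 0.0, 1.0]]}
{'time': 0.65, 'q': [-1.468, 0.527, 1.433, -0.0, 1.181, -0.179], 'joint_velocities': [-0.001, 0.001, -0.0, 0.0, -0.001, 0.001], 'joint_torque': [-0.002, -43.981, -17.692, 0.063, 0.05, -0.0], 'position': [0.173, -0.6, 0.242], 'tool_rot': [0.99, 0.14, -0.0, 0.0], 'ft_force': [0.894, -0.221, -0.225], 'moment': [0.012, 0.007, -0.024], 'grip_force': 0.0, 'grip_width': 0.087}
```

View pics/scene0.png

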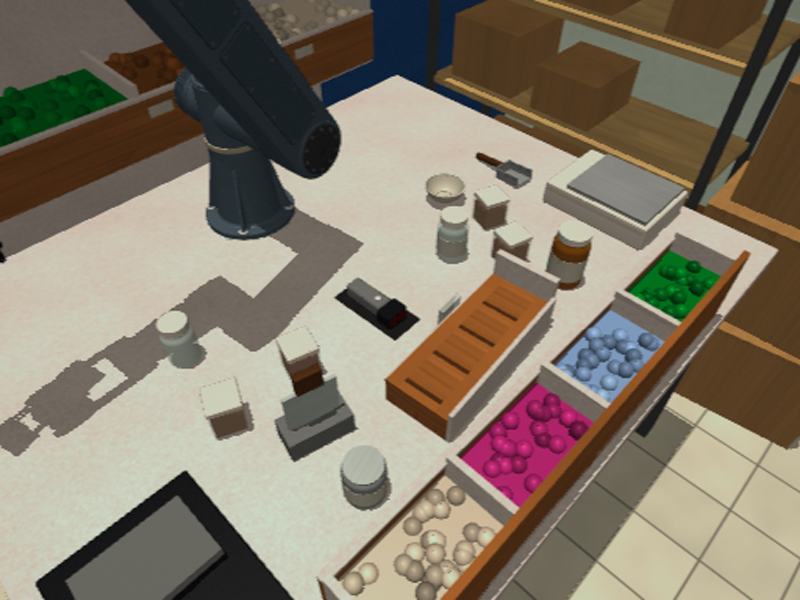

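View pics/top0.png

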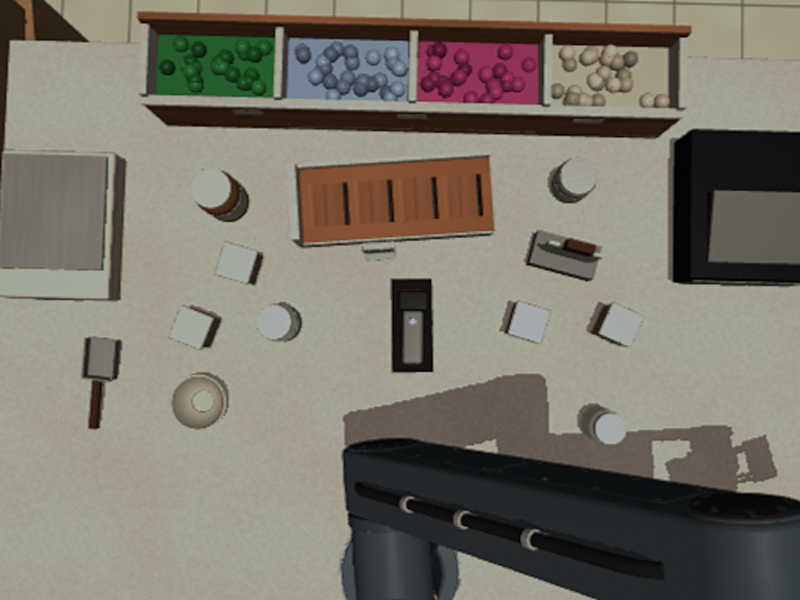

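Both pictures show four tubs: in the 800 px top view, the lids are at (239,263), (194,327), (528,321) and (620,324). The gauge rest is at (563,255), the scanner at (412,325), and the shelf's panel at the left end (297,205). Now I'll measure on rectified planes.

```bash
cat > h.py <<'E'
from rig import telemetry, viewer
import cv2, numpy as np
from scipy.spatial.transform import Rotation as R
def rect(im,z,x0,y0,w,h,s,name="top"):
    """ortho image at plane z; col = (y0 - y)*s, row=(x0 - x)*s, (x0,y0)=top-left world; s px/m"""
    i=viewer.camera_info(name); Rm=cv2.Rodrigues(np.array(i["rvec"],float))[0]; t=np.array(i["tvec"]).ravel(); K=np.array(i["intrinsics"])
    c,r=np.meshgrid(np.arange(w),np.arange(h)); P=np.stack([x0-r/s,y0-c/s,np.full(c.shape,z)],-1).reshape(-1,3)
    p=(P@Rm.T+t)@K.T; p=p[:,:2]/p[:,2:]; m=p.reshape(h,w,2).astype(np.float32)
    return cv2.remap(im,m[...,0],m[...,1],cv2.INTER_CUBIC)
def wrect(z,x0,y0,w,h,s):
    o=telemetry.get_obs(); i=viewer.camera_info("wrist"); im=viewer.camera("wrist")
    H=np.array(i["hand_eye"]); K=np.array(i["intrinsics"]); Rt=R.from_quat(o["tool_rot"]).as_matrix(); tp=np.array(o["position"])
    c,r=np.meshgrid(np.arange(w),np.arange(h)); P=np.stack([x0-r/s,y0-c/s,np.full(c.shape,z)],-1).reshape(-1,3)
    pc=((P-tp)@Rt-H[:3,3])@H[:3,:3]; rho=np.hypot(pc[:,0],pc[:,1]); th=np.arctan2(rho,pc[:,2]); k=th/np.maximum(rho,1e-9)*K[0,0]
    m=np.stack([K[0,2]+pc[:,0]*k,K[1,2]+pc[:,1]*k],-1).reshape(h,w,2).astype(np.float32)
    return cv2.remap(im,m[...,0],m[...,1],cv2.INTER_CUBIC),im
def pix2w(u,v,z,name="top"):
    i=viewer.camera_info(name); Rm=cv2.Rodrigues(np.array(i["rvec"],float))[0]; t=np.array(i["tvec"]).ravel(); K=np.array(i["intrinsics"])
    d=Rm.T@np.linalg.solve(K,[u,v,1.]); C=-Rm.T@t; return C+d*(z-C[2])/d[2]
def boxes(g,x0,y0,s,lo,hi):
    """bright blobs of area lo..hi mm2: centre x,y, sides mm, world yaw deg mod 90"""
    out=[]
    for c in cv2.findContours(g,cv2.RETR_EXTERNAL,cv2.CHAIN_APPROX_NONE)[0]:
        a=cv2.contourArea(c)/s/s*1e6
        if lo<a<hi:
            (cx,cy),(w,h),an=cv2.minAreaRect(c); out.append((round(x0-cy/s,4),round(y0-cx/s,4),round(w/s*1e3),round(h/s*1e3),round((-an)%90,1),round(a)))
    return out
def go(x,y,z,yaw):
    """yaw: world direction (deg) of the closing axis; prints tool-frame shift in mm and roll"""
    o=telemetry.get_obs(); Rt=R.from_quat(o["tool_rot"]).as_matrix(); d=Rt.T@(np.array([x,y,z])-o["position"])*1e3
    ya=np.degrees(np.arctan2(Rt[1,1],Rt[0,1])); dr=-((yaw-ya+90)%180-90)
    print("shift",d.round(1),"roll",round(dr,1),"(alt",round(dr-180*np.sign(dr),1),") tcp",np.round(o["position"],4),"yaw",round(ya,1),"q6",round(o["q"][5],2),"t",round(o["time"],1))
E
python3 - <<'E'
from h import *
im=np.load("top0.npy")
x0,y0,w,h,s=1.0,.55,1100,800,1000
a=rect(im,.075,x0,y0,w,h,s); hsv=cv2.cvtColor(a,cv2.COLOR_BGR2HSV)
for th in (195,205): print(th,boxes(((hsv[...,2]>th)&(hsv[...,1]<28)).astype(np.uint8)*255,x0,y0,s,1500,6000))
b=rect(im,.06,x0,y0,w,h,s); hs=cv2.cvtColor(b,cv2.COLOR_BGR2HSV)
br=((hs[...,0]<16)&(hs[...,1]>120)&(hs[...,2]>60)).astype(np.uint8)*255
br[:150]=0; br=cv2.morphologyEx(br,cv2.MORPH_CLOSE,np.ones((15,15)))
print("shelf",boxes(br,x0,y0,s,15000,80000))
c=rect(im,.003,x0,y0,w,h,s); g=(c.max(-1)<60).astype(np.uint8)*255; print("dark z3",boxes(cv2.morphologyEx(g,cv2.MORPH_CLOSE,np.ones((9,9))),x0,y0,s,2000,20000))
A=rect(im,.06,.85,.19,400,300,1000); B=rect(im,.168,.75,-.15,200,150,2000); C=rect(im,.035,.62,.06,400//2,150,1000)
cv2.imwrite("pics/m.png",np.vstack([cv2.resize(A,(800,600))[:400],np.hstack([cv2.resize(B,(400,200)),cv2.resize(a[330:480,100:400],(400,200))])]))
E
```

```text
195 []
205 []
shelf [(0.6577, 0.0252, 130, 334, 5.4, 42533)]
dark z3 [(0.2185, -0.078, 35, 374, 0.0, 7584), (0.4396, -0.0086, 168, 73, 2.1, 11845), (0.5729, -0.2804, 125, 64, 76.5, 2334), (0.653, 0.3267, 59, 76, 56.7, 2025), (0.6715, -0.514, 70, 283, 0.0, 19104)]
```

View pics/m.png

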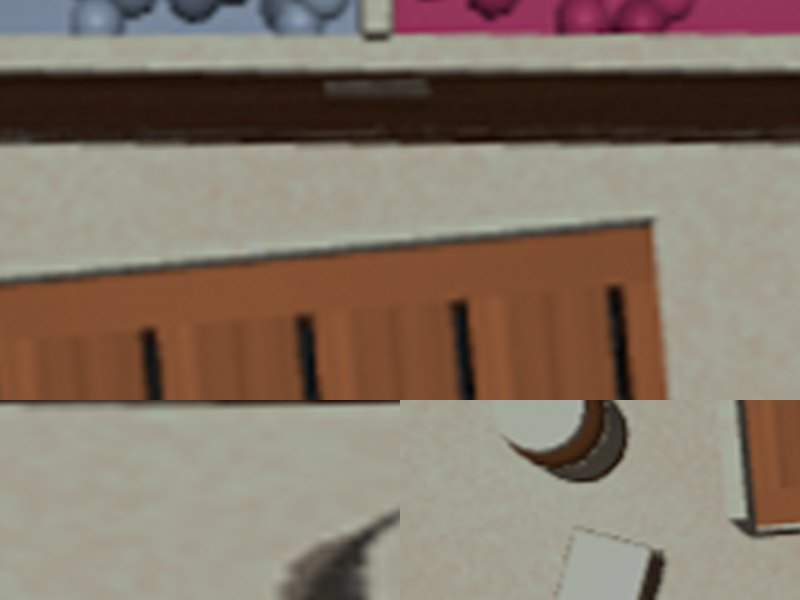

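The rectified view shows the slots cleanly as four dark bars. Lids need a colour threshold, since they are more neutral than the counter.

Run:
```python
from h import *
im=np.load("top0.npy"); x0,y0,w,h,s=.9,.5,900,700,1000
b=rect(im,.06,x0,y0,w,h,s)
g=(b.max(-1)<70).astype(np.uint8)*255
m=np.zeros_like(g); cv2.fillPoly(m,[np.int32([[(y0-y)*s,(x0-x)*s] for x,y in [(.73,.17),(.745,-.145),(.6,-.16),(.585,.16)]])],255)
print("slots",boxes(g&m,x0,y0,s,200,900))
def lab(z): return cv2.cvtColor(cv2.GaussianBlur(rect(im,z,x0,y0,w,h,s),(0,0),1.5),cv2.COLOR_BGR2LAB)
L=lab(.075)
for u,v in [(239,263),(194,327),(528,321),(620,324),(330,300),(560,400)]:
    p=pix2w(u*.64,v*.64,.075); c=int((y0-p[1])*s); r=int((x0-p[0])*s); print(p.round(3),L[r,c])
f=(L[...,2]<131).astype(np.uint8)*255
for t in (129,130,131,132):
  print(t,boxes(cv2.morphologyEx(((L[...,2]<t)&(L[...,0]>150)).astype(np.uint8)*255,cv2.MORPH_OPEN,np.ones((9,9))),x0,y0,s,1800,6000))
l=L; g=cv2.cvtColor(rect(im,.168,.78,-.12,400,300,2000),cv2.COLOR_BGR2BGRA)[...,:3]
p=pix2w(563*.64,245*.64,.168);print(p)
g=rect(im,.168,p[0]+.075,p[1]+.1,400,300,2000)
q=rect(im,.045,p[0]+.075,p[1]+.1,400,300,2000)
cv2.imwrite("pics/m2.png",np.vstack([np.hstack([g,q]),np.hstack([rect(im,.035,.54,.1,400,300,2000),cv2.cvtColor(cv2.resize(f[200:600:2,0:900:2],(400,300)),cv2.COLOR_GRAY2BGR)])]))
```

```text
slots [(0.6485, 0.1127, 74, 8, 5.2, 454), (0.6555, 0.0352, 74, 8, 5.4, 468), (0.663, -0.0425, 73, 8, 4.4, 454), (0.6705, -0.1201, 74, 8, 5.5, 470)]
[0.537 0.292 0.075] [175 125 131]
[0.424 0.365 0.075] [175 125 132]
[ 0.45  -0.208  0.075] [176 127 125]
[ 0.449 -0.366  0.075] [175 126 128]
[0.477 0.133 0.075] [169 126 136]
[ 0.317 -0.266  0.075] [166 126 137]
129 [(0.4489, -0.2093, 54, 54, 74.1, 2666)]
130 [(0.271, -0.3515, 48, 47, 0.0, 1852), (0.4488, -0.3677, 53, 52, 68.2, 2412), (0.449, -0.2094, 55, 55, 74.9, 2780)]
131 [(0.2715, -0.3515, 49, 47, 0.0, 1912), (0.4375, 0.226, 51, 48, 0.0, 1976), (0.4488, -0.3681, 54, 54, 66.3, 2656), (0.4491, -0.2097, 56, 56, 74.1, 2908)]
132 [(0.2715, -0.352, 49, 48, 0.0, 1956), (0.4375, 0.229, 53, 54, 0.0, 2316), (0.4488, -0.3684, 55, 56, 65.4, 2808), (0.4492, -0.2099, 56, 56, 74.4, 2978)]
[ 0.57103237 -0.24764475  0.168     ]
```

View pics/m2.png

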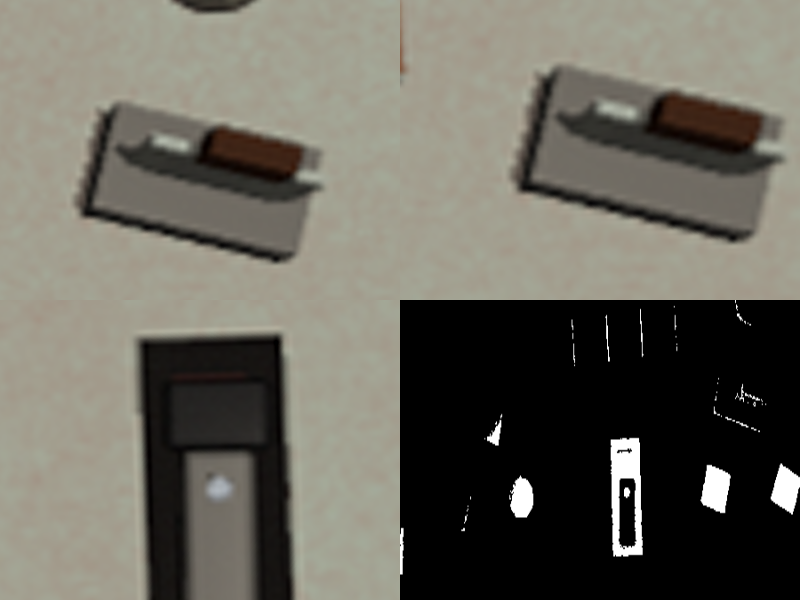

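Run:
```python
from h import *
go(.449,-.2097,.242,74.4); go(.449,-.2097,.242,-15.6)
```

```text
shift [ 373.3 -299.1   -0.4] roll 31.7 (alt -148.3 ) tcp [ 0.1732 -0.6005  0.2416] yaw -73.9 q6 -0.18 t 0.7
shift [ 373.3 -299.1   -0.4] roll -58.3 (alt 121.7 ) tcp [ 0.1732 -0.6005  0.2416] yaw -73.9 q6 -0.18 t 0.7
```

```bash
m(){ :; }
python3 -m creep '[{"translation":[125,-100,0],"roll":0,"gripper":87},{"translation":[125,-100,0],"roll":0,"gripper":87},{"translation":[125,-100,0],"roll":0,"gripper":87},{"translation":[125,-100,0],"roll":0,"gripper":87}]' 25 >/dev/null
python3 -m creep '[{"translation":[125,-100,0],"roll":0,"gripper":87},{"translation":[125,-100,0],"roll":0,"gripper":87},{"translation":[125,-100,0],"roll":0,"gripper":87},{"translation":[125,-100,0],"roll":0,"gripper":87}]' >/dev/null
python3 -m creep '[{"translation":[123,-99,0],"roll":-29,"gripper":87},{"translation":[123,-99,0],"roll":-29,"gripper":87},{"translation":[123,-99,0],"roll":-29,"gripper":87},{"translation":[123,-99,0],"roll":-29,"gripper":87},{"translation":[123,-99,0],"roll":-29,"gripper":87}]'
python3 -m creep '[{"translation":[0,0,0],"roll":-29,"gripper":87},{"translation":[0,0,0],"roll":-29,"gripper":87},{"translation":[0,0,0],"roll":-29,"gripper":87},{"translation":[0,0,0],"roll":-29,"gripper":87},{"translation":[0,0,0],"roll":-29,"gripper":87}]'
python3 - <<'E'
from h import *
go(.449,-.2097,.062,-15.6)
g,im=wrect(.075,.66,-.0,800,600,1300)
L=cv2.cvtColor(cv2.GaussianBlur(g,(0,0),1.5),cv2.COLOR_BGR2LAB); np.save("w.npy",g)
for t in (130,132,134): print(boxes(cv2.morphologyEx(((L[...,2]<t)&(L[...,0]>150)).astype(np.uint8)*255,cv2.MORPH_OPEN,np.ones((9,9))),.66,0,1300,1800,6000))
cv2.imwrite("pics/w1.png",g)
E
```

```text
time: 1.73
position: [0.4511, -0.2049, 0.2418]
tool_rot: [0.922, 0.388, 0.001, -0.001]
ft_force: [0.4, -0.0, -0.2]
grip_width: 0.0869
grip_force: 0.0
time: 2.15
position: [0.4486, -0.2103, 0.2417]
tool_rot: [0.798, 0.603, -0.0, 0.0]
ft_force: [1.0, -0.3, 0.6]
grip_width: 0.0871
grip_force: 0.0
shift [  0.8   0.2 179.7] roll -0.2 (alt 179.8 ) tcp [ 0.4486 -0.2103  0.2417] yaw -15.8 q6 -0.39 t 2.1
[]
[]
[]
```

View pics/w1.png

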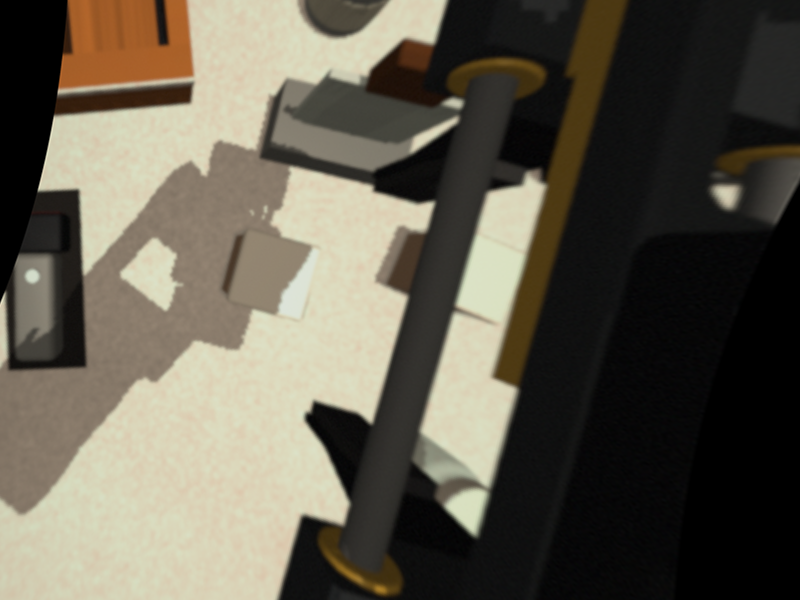

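The wrist view shows tub A's lid centred at (272,273), i.e. (0.450, −0.209), which agrees with the top view. Descend and grasp.

```bash
python3 -m creep '[{"translation":[1,0,180],"roll":0,"gripper":87},{"translation":[1,0,180],"roll":0,"gripper":87},{"translation":[1,0,180],"roll":0,"gripper":87},{"translation":[1,0,180],"roll":0,"gripper":87},{"translation":[1,0,180],"roll":0,"gripper":87}]' 25
python3 -m creep '[{"translation":[0,0,0],"roll":0,"gripper":50},{"translation":[0,0,0],"roll":0,"gripper":50},{"translation":[0,0,0],"roll":0,"gripper":50},{"translation":[0,0,0],"roll":0,"gripper":50},{"translation":[0,0,0],"roll":0,"gripper":50}]'
python3 -m creep '[{"translation":[0,0,-120],"roll":0,"gripper":50},{"translation":[0,0,-120],"roll":0,"gripper":50},{"translation":[0,0,-120],"roll":0,"gripper":50},{"translation":[0,0,-120],"roll":0,"gripper":50},{"translation":[0,0,-120],"roll":0,"gripper":50}]'
python3 - <<'E'
from h import *
go(.6448,.1516,.182,5.4)
im=viewer.camera("top"); x0,y0,w,h,s=.9,.5,500,700,1000
L=cv2.cvtColor(cv2.GaussianBlur(rect(im,.075,x0,y0,w,h,s),(0,0),1.5),cv2.COLOR_BGR2LAB)
for t in (133,134): print(boxes(cv2.morphologyEx(((L[...,2]<t)&(L[...,0]>160)).astype(np.uint8)*255,cv2.MORPH_OPEN,np.ones((9,9))),x0,y0,s,1800,6000))
E
```

```text
time: 2.62
position: [0.4465, -0.2076, 0.0568]
tool_rot: [0.8, 0.601, -0.001, -0.004]
ft_force: [0.3, 0.5, 0.2]
grip_width: 0.0868
grip_force: 0.0
time: 3.03
position: [0.4501, -0.2097, 0.0633]
tool_rot: [0.798, 0.602, 0.001, 0.002]
ft_force: [-0.5, 0.5, -0.6]
grip_width: 0.0615
grip_force: 0.0
time: 3.45
position: [0.4503, -0.2097, 0.1845]
tool_rot: [0.798, 0.602, 0.001, 0.004]
ft_force: [-0.1, 0.1, -2.3]
grip_width: 0.0598
grip_force: 24.9
shift [400.8  87.9   2. ] roll -21.3 (alt 158.7 ) tcp [ 0.4503 -0.2097  0.1845] yaw -15.9 q6 -0.38 t 3.5
[(0.4375, 0.2285, 55, 55, 0.0, 2426)]
[(0.4228, 0.3677, 46, 55, 70.3, 2002), (0.4375, 0.229, 57, 56, 0.0, 2514), (0.5376, 0.2976, 54, 56, 76.0, 2390)]
```

```bash
python3 -m creep '[{"translation":[200,44,0],"roll":0,"gripper":50},{"translation":[200,44,0],"roll":0,"gripper":50},{"translation":[200,44,0],"roll":0,"gripper":50},{"translation":[200,44,0],"roll":0,"gripper":50},{"translation":[200,44,0],"roll":0,"gripper":50}]' >/dev/null
python3 -m creep '[{"translation":[200,44,0],"roll":-21,"gripper":50},{"translation":[200,44,0],"roll":-21,"gripper":50},{"translation":[200,44,0],"roll":-21,"gripper":50},{"translation":[200,44,0],"roll":-21,"gripper":50},{"translation":[200,44,0],"roll":-21,"gripper":50}]' >/dev/null
python3 -m creep '[{"translation":[0,0,30],"roll":0,"gripper":50},{"translation":[0,0,30],"roll":0,"gripper":50},{"translation":[0,0,30],"roll":0,"gripper":50},{"translation":[0,0,30],"roll":0,"gripper":50}]'
python3 - <<'E'
from h import *
go(.6448,.1516,.1235,5.4)
im=viewer.camera("scene"); cv2.imwrite("pics/s2.png",im[100:300,200:460])
E
```

```text
time: 4.67
position: [0.6418, 0.151, 0.15]
tool_rot: [0.675, 0.738, -0.002, -0.001]
ft_force: [-0.2, 0.1, -1.7]
grip_width: 0.0597
grip_force: 24.9
shift [ 0.3  3.1 26.5] roll -0.4 (alt 179.6 ) tcp [0.6418 0.151  0.15  ] yaw 5.0 q6 -0.03 t 4.7
```

View pics/s2.png

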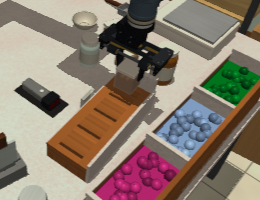

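The tub is over bay 1 (crop pixel 125,85), held square. Lower, release, rise.

```bash
python3 -m creep '[{"translation":[0,3,20],"roll":0,"gripper":50},{"translation":[0,3,26],"roll":0,"gripper":50},{"translation":[0,3,26],"roll":0,"gripper":50},{"translation":[0,3,26],"roll":0,"gripper":50},{"translation":[0,3,26],"roll":0,"gripper":50}]'
python3 -m creep '[{"translation":[0,0,0],"roll":0,"gripper":74},{"translation":[0,0,0],"roll":0,"gripper":74},{"translation":[0,0,0],"roll":0,"gripper":74},{"translation":[0,0,0],"roll":0,"gripper":74}]'
python3 -m creep '[{"translation":[0,0,-40],"roll":0,"gripper":74},{"translation":[0,0,-80],"roll":0,"gripper":74},{"translation":[0,0,-120],"roll":0,"gripper":74},{"translation":[0,0,-120],"roll":0,"gripper":80},{"translation":[0,0,-120],"roll":0,"gripper":87}]'
python3 - <<'E'
from h import *
go(.5376,.2976,.24,-14)
im=viewer.camera("top"); np.save("top1.npy",im); cv2.imwrite("pics/t1.png",cv2.resize(im[90:270,90:440],(700,360),interpolation=cv2.INTER_CUBIC))
E
```

```text
time: 5.13
position: [0.6463, 0.1515, 0.1264]
tool_rot: [0.675, 0.738, 0.0, 0.0]
ft_force: [-0.2, -0.1, -1.6]
grip_width: 0.0601
grip_force: 24.9
time: 5.47
position: [0.6467, 0.1521, 0.1263]
tool_rot: [0.675, 0.738, 0.0, 0.0]
ft_force: [0.0, 0.7, 0.3]
grip_width: 0.0727
grip_force: 0.0
time: 5.88
position: [0.6483, 0.1522, 0.2497]
tool_rot: [0.675, 0.738, 0.003, 0.003]
ft_force: [-0.5, 1.0, -0.3]
grip_width: 0.081
grip_force: 0.0
shift [154.6 -97.4   8.8] roll 19.1 (alt -160.9 ) tcp [0.6483 0.1522 0.2497] yaw 5.1 q6 -0.03 t 5.9
```

View pics/t1.png

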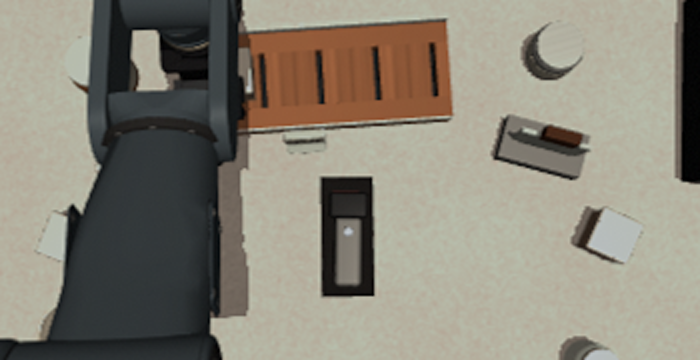

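Bay 1 is being cleared by the arm; the others are unobstructed (tub B at (612,236), gauge rest (545,147)). Use the wrist camera for the two left tubs.

Run:
```python
from h import *
x0,y0,s=.75,.5,1500
g,im=wrect(.075,x0,y0,600,600,s)
L=cv2.cvtColor(cv2.GaussianBlur(g,(0,0),1.5),cv2.COLOR_BGR2LAB)
for y,x in [(.2976,.5376),(.367,.423),(.25,.5)]: print(L[int((x0-x)*s),int((y0-y)*s)])
for t in (128,130,132,134,136): print(t,boxes(cv2.morphologyEx(((L[...,2]<t)&(L[...,0]>140)).astype(np.uint8)*255,cv2.MORPH_OPEN,np.ones((9,9))),x0,y0,s,1800,8000))
cv2.imwrite("pics/w2.png",g)
```

```text
[240 124 133]
[  0 128 128]
[236 125 138]
128 []
130 []
132 []
134 []
136 [(0.5395, 0.2958, 54, 50, 76.0, 2494), (0.6587, 0.331, 68, 37, 7.1, 1968)]
```

View pics/w2.png

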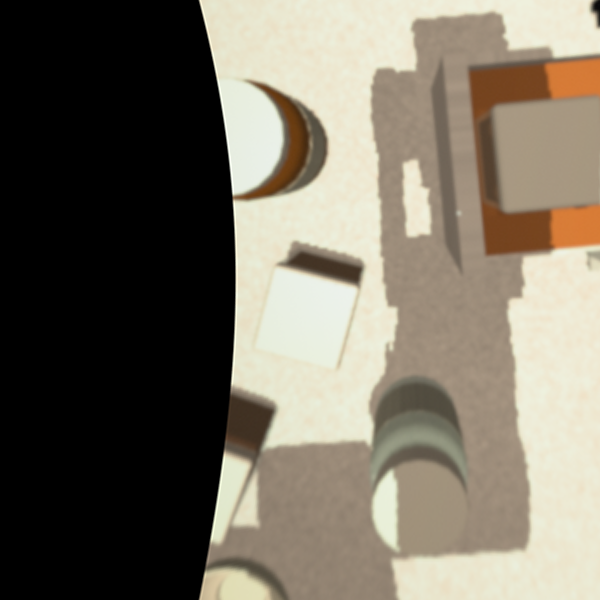

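```bash
python3 -m creep '[{"translation":[152,-97,0],"roll":-35,"gripper":87},{"translation":[152,-97,0],"roll":-35,"gripper":87},{"translation":[152,-97,0],"roll":-35,"gripper":87},{"translation":[152,-97,0],"roll":-35,"gripper":87},{"translation":[152,-97,0],"roll":-35,"gripper":87}]' >/dev/null
python3 -m creep '[{"translation":[0,0,0],"roll":-35,"gripper":87},{"translation":[0,0,0],"roll":-35,"gripper":87},{"translation":[0,0,0],"roll":-35,"gripper":87},{"translation":[0,0,0],"roll":-35,"gripper":87},{"translation":[0,0,0],"roll":-35,"gripper":87}]'
python3 - <<'E'
from h import *
go(.5385,.295,.066,75)
x0,y0,s=.65,.48,1500
g,im=wrect(.075,x0,y0,600,550,s); cv2.imwrite("pics/w3.png",g)
E
```

```text
time: 6.82
position: [0.5348, 0.2944, 0.2431]
tool_rot: [0.127, 0.992, -0.001, -0.002]
ft_force: [-0.4, -0.2, 0.2]
grip_width: 0.0867
grip_force: 0.0
shift [ -4.2   2.  177.1] roll 0.4 (alt -179.6 ) tcp [0.5348 0.2944 0.2431] yaw 75.4 q6 -1.0 t 6.8
```

View pics/w3.png

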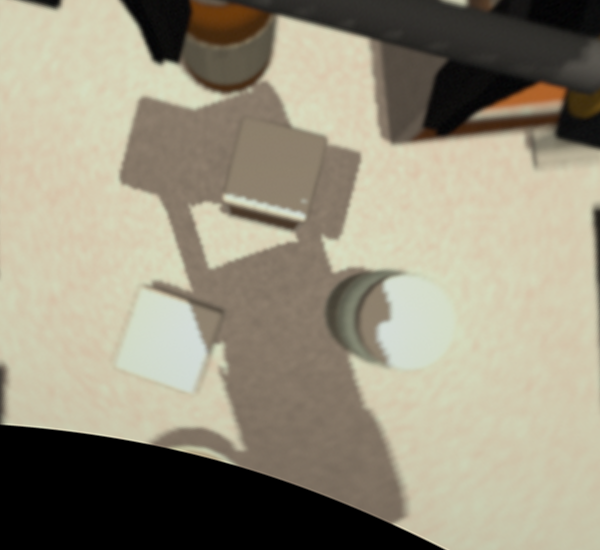

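C's lid is centred at (275,167) → (0.5387, 0.2967), yaw 74.6°; D at (170,340) → (0.423, 0.367), yaw 70°. Grasp C.

```bash
python3 -m creep '[{"translation":[-3,3,40],"roll":0,"gripper":87},{"translation":[-3,3,80],"roll":0,"gripper":87},{"translation":[-3,3,120],"roll":0,"gripper":87},{"translation":[-3,3,150],"roll":0,"gripper":87},{"translation":[-3,3,177],"roll":0,"gripper":87}]' 25
python3 -m creep '[{"translation":[0,0,0],"roll":0,"gripper":87},{"translation":[0,0,0],"roll":0,"gripper":50},{"translation":[0,0,0],"roll":0,"gripper":50},{"translation":[0,0,0],"roll":0,"gripper":50},{"translation":[0,0,0],"roll":0,"gripper":50}]'
python3 -m creep '[{"translation":[0,0,0],"roll":0,"gripper":50},{"translation":[0,0,0],"roll":0,"gripper":50}]'
python3 -m creep '[{"translation":[0,0,-40],"roll":0,"gripper":50},{"translation":[0,0,-80],"roll":0,"gripper":50},{"translation":[0,0,-120],"roll":0,"gripper":50},{"translation":[0,0,-160],"roll":0,"gripper":50},{"translation":[0,0,-160],"roll":0,"gripper":50}]'
python3 - <<'E'
from h import *
go(.6521,.0739,.22,5.4)
E
```

```text
time: 7.28
position: [0.5374, 0.296, 0.0644]
tool_rot: [0.131, 0.991, -0.001, -0.003]
ft_force: [-0.2, -0.2, -0.2]
grip_width: 0.0872
grip_force: 0.0
time: 7.7
position: [0.5412, 0.2973, 0.0707]
tool_rot: [0.13, 0.992, 0.001, 0.002]
ft_force: [0.7, -0.7, 0.1]
grip_width: 0.0682
grip_force: 0.0
time: 7.87
position: [0.5408, 0.2972, 0.0703]
tool_rot: [0.13, 0.992, 0.001, 0.001]
ft_force: [-0.1, 0.7, 5.4]
grip_width: 0.06
grip_force: 25.0
time: 8.28
position: [0.5445, 0.2987, 0.2379]
tool_rot: [0.13, 0.992, 0.004, 0.008]
ft_force: [0.7, 0.3, -0.5]
grip_width: 0.06
grip_force: 25.0
shift [-161.5 -189.8   18.4] roll 69.7 (alt -110.3 ) tcp [0.5445 0.2987 0.2379] yaw 75.1 q6 -0.99 t 8.3
```

```bash
python3 -m creep '[{"translation":[-40,-48,0],"roll":0,"gripper":50},{"translation":[-80,-95,0],"roll":0,"gripper":50},{"translation":[-80,-95,0],"roll":0,"gripper":50},{"translation":[-80,-95,0],"roll":0,"gripper":50}]' >/dev/null
python3 -m creep '[{"translation":[-80,-95,0],"roll":35,"gripper":50},{"translation":[-80,-95,0],"roll":35,"gripper":50},{"translation":[-80,-95,0],"roll":35,"gripper":50},{"translation":[-80,-95,0],"roll":35,"gripper":50},{"translation":[-80,-95,0],"roll":35,"gripper":50}]' >/dev/null
python3 -m creep '[{"translation":[0,0,0],"roll":35,"gripper":50},{"translation":[0,0,0],"roll":35,"gripper":50},{"translation":[0,0,0],"roll":35,"gripper":50},{"translation":[0,0,0],"roll":35,"gripper":50},{"translation":[0,0,0],"roll":35,"gripper":50}]' >/dev/null
python3 -m creep '[{"translation":[0,0,30],"roll":0,"gripper":50},{"translation":[0,0,60],"roll":0,"gripper":50},{"translation":[0,0,60],"roll":0,"gripper":50},{"translation":[0,0,60],"roll":0,"gripper":50},{"translation":[0,0,60],"roll":0,"gripper":50}]'
python3 - <<'E'
from h import *
go(.6521,.0739,.1315,5.4)
E
```

```text
time: 9.87
position: [0.6462, 0.0722, 0.1694]
tool_rot: [0.675, 0.738, 0.0, 0.0]
ft_force: [-0.0, 0.1, -1.4]
grip_width: 0.0599
grip_force: 25.0
shift [ 1.2  6.  37.9] roll -0.3 (alt 179.7 ) tcp [0.6462 0.0722 0.1694] yaw 5.1 q6 -0.15 t 9.9
```

```bash
python3 -m creep '[{"translation":[0,6,0],"roll":0,"gripper":50},{"translation":[0,6,20],"roll":0,"gripper":50},{"translation":[0,6,37],"roll":0,"gripper":50},{"translation":[0,6,37],"roll":0,"gripper":50},{"translation":[0,6,37],"roll":0,"gripper":50}]'
python3 -m creep '[{"translation":[0,0,0],"roll":0,"gripper":50},{"translation":[0,0,0],"roll":0,"gripper":74},{"translation":[0,0,0],"roll":0,"gripper":74},{"translation":[0,0,0],"roll":0,"gripper":74},{"translation":[0,0,0],"roll":0,"gripper":74}]'
python3 -m creep '[{"translation":[0,0,-40],"roll":0,"gripper":74},{"translation":[0,0,-80],"roll":0,"gripper":74},{"translation":[0,0,-110],"roll":0,"gripper":74},{"translation":[0,0,-110],"roll":0,"gripper":80},{"translation":[0,0,-110],"roll":0,"gripper":87}]'
python3 - <<'E'
from h import *
go(.4233,.3667,.24,70); go(.4233,.3667,.24,-20)
E
```

```text
time: 10.28
position: [0.6525, 0.0726, 0.1326]
tool_rot: [0.675, 0.738, 0.0, 0.001]
ft_force: [-0.5, -0.0, -1.1]
grip_width: 0.0598
grip_force: 25.0
time: 10.7
position: [0.6519, 0.0726, 0.1324]
tool_rot: [0.675, 0.738, 0.0, 0.0]
ft_force: [0.1, -0.3, -0.1]
grip_width: 0.0729
grip_force: 0.0
time: 11.12
position: [0.653, 0.0726, 0.2446]
tool_rot: [0.675, 0.738, 0.002, 0.002]
ft_force: [0.4, 0.5, -1.0]
grip_width: 0.0802
grip_force: 0.0
shift [ 313.3 -202.7    3.1] roll -64.9 (alt 115.1 ) tcp [0.653  0.0726 0.2446] yaw 5.1 q6 -0.15 t 11.1
shift [ 313.3 -202.7    3.1] roll 25.1 (alt -154.9 ) tcp [0.653  0.0726 0.2446] yaw 5.1 q6 -0.15 t 11.1
```

```bash
python3 -m creep '[{"translation":[35,-23,0],"roll":0,"gripper":87},{"translation":[157,-101,0],"roll":0,"gripper":87},{"translation":[157,-101,0],"roll":0,"gripper":87},{"translation":[157,-101,0],"roll":0,"gripper":87},{"translation":[157,-101,0],"roll":0,"gripper":87}]' >/dev/null
python3 -m creep '[{"translation":[156,-102,0],"roll":25,"gripper":87},{"translation":[156,-102,0],"roll":25,"gripper":87},{"translation":[156,-102,0],"roll":25,"gripper":87},{"translation":[156,-102,0],"roll":25,"gripper":87},{"translation":[156,-102,0],"roll":25,"gripper":87}]' >/dev/null
python3 -m creep '[{"translation":[0,0,0],"roll":0,"gripper":87},{"translation":[0,0,0],"roll":0,"gripper":87},{"translation":[0,0,0],"roll":0,"gripper":87}]'
python3 - <<'E'
from h import *
go(.4233,.3667,.066,-20)
x0,y0,s=.55,.48,1500
g,im=wrect(.075,x0,y0,400,400,s); cv2.imwrite("pics/w4.png",g)
L=cv2.cvtColor(cv2.GaussianBlur(g,(0,0),1.5),cv2.COLOR_BGR2LAB)
print(L[int((x0-.4233)*s),int((y0-.3667)*s)])
im=viewer.camera("top"); np.save("top2.npy",im)
a=rect(im,.075,.6,-.1,400,400,1000); L=cv2.cvtColor(cv2.GaussianBlur(a,(0,0),1.5),cv2.COLOR_BGR2LAB)
print(boxes(((L[...,2]<132)&(L[...,0]>150)).astype(np.uint8)*255,.6,-.1,1000,1800,6000))
a=rect(im,.135,.8,.25,250,250,1000); L=cv2.cvtColor(cv2.GaussianBlur(a,(0,0),1.5),cv2.COLOR_BGR2HSV)
print("lids",boxes(((L[...,1]<45)&(L[...,2]>140)).astype(np.uint8)*255,.8,.25,1000,1800,6000))
E
```

```text
time: 12.2
position: [0.4214, 0.3658, 0.2405]
tool_rot: [0.819, 0.574, -0.001, 0.0]
ft_force: [0.3, -0.3, 0.2]
grip_width: 0.0868
grip_force: 0.0
shift [  1.9   1.6 174.5] roll 0.1 (alt -179.9 ) tcp [0.4214 0.3658 0.2405] yaw -19.9 q6 0.86 t 12.2
[138 129 141]
[(0.271, -0.3525, 50, 49, 0.0, 1938), (0.4492, -0.3681, 55, 55, 66.8, 2866)]
lids [(0.6464, 0.1517, 57, 56, 4.1, 3022), (0.652, 0.0753, 57, 58, 5.1, 3040)]
```

View pics/w4.png

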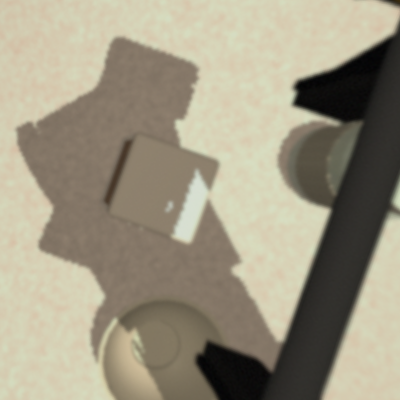

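Both placed tubs sit within 2 mm of the bay centres. D's lid shows at (164,187) → (0.425, 0.370). Grasp D.

```bash
python3 -m creep '[{"translation":[4,1,40],"roll":-1,"gripper":87},{"translation":[4,1,80],"roll":-1,"gripper":87},{"translation":[4,1,120],"roll":-1,"gripper":87},{"translation":[4,1,150],"roll":-1,"gripper":87},{"translation":[4,1,175],"roll":-1,"gripper":87}]' 25
python3 -m creep '[{"translation":[0,0,0],"roll":0,"gripper":87},{"translation":[0,0,0],"roll":0,"gripper":50},{"translation":[0,0,0],"roll":0,"gripper":50},{"translation":[0,0,0],"roll":0,"gripper":50},{"translation":[0,0,0],"roll":0,"gripper":50}]'
python3 -m creep '[{"translation":[0,0,0],"roll":0,"gripper":50},{"translation":[0,0,0],"roll":0,"gripper":50}]'
python3 -m creep '[{"translation":[0,0,-40],"roll":0,"gripper":50},{"translation":[0,0,-80],"roll":0,"gripper":50},{"translation":[0,0,-120],"roll":0,"gripper":50},{"translation":[0,0,-160],"roll":0,"gripper":50},{"translation":[0,0,-170],"roll":0,"gripper":50}]'
python3 - <<'E'
from h import *
go(.6595,-.0037,.22,5.4)
E
```

```text
time: 12.72
position: [0.4241, 0.3679, 0.0638]
tool_rot: [0.814, 0.58, -0.002, -0.0]
ft_force: [0.6, -0.8, -0.2]
grip_width: 0.0869
grip_force: 0.0
time: 13.13
position: [0.4253, 0.3704, 0.0686]
tool_rot: [0.814, 0.581, 0.002, 0.0]
ft_force: [0.1, 0.0, 0.7]
grip_width: 0.0679
grip_force: 0.0
time: 13.3
position: [0.4249, 0.3703, 0.0681]
tool_rot: [0.814, 0.581, 0.002, 0.0]
ft_force: [0.4, -0.2, 5.5]
grip_width: 0.0599
grip_force: 24.9
time: 13.72
position: [0.4265, 0.3717, 0.2433]
tool_rot: [0.814, 0.582, 0.006, 0.001]
ft_force: [0.6, 1.1, -1.7]
grip_width: 0.0598
grip_force: 24.9
shift [-280.   341.7   23.4] roll -24.3 (alt 155.7 ) tcp [0.4265 0.3717 0.2433] yaw -18.9 q6 0.85 t 13.7
```

```bash
python3 -m creep '[{"translation":[-30,37,0],"roll":0,"gripper":50},{"translation":[-93,114,0],"roll":0,"gripper":50},{"translation":[-93,114,0],"roll":0,"gripper":50},{"translation":[-93,114,0],"roll":0,"gripper":50},{"translation":[-93,114,0],"roll":0,"gripper":50}]' >/dev/null
python3 -m creep '[{"translation":[-93,114,0],"roll":0,"gripper":50},{"translation":[-93,114,0],"roll":0,"gripper":50},{"translation":[-93,114,0],"roll":0,"gripper":50},{"translation":[-93,114,0],"roll":0,"gripper":50}]' >/dev/null
python3 -m creep '[{"translation":[-93,114,0],"roll":-24,"gripper":50},{"translation":[-93,114,0],"roll":-24,"gripper":50},{"translation":[-93,114,0],"roll":-24,"gripper":50},{"translation":[-93,114,0],"roll":-24,"gripper":50},{"translation":[-93,114,0],"roll":-24,"gripper":50}]' >/dev/null
python3 -m creep '[{"translation":[0,0,30],"roll":0,"gripper":50},{"translation":[0,0,60],"roll":0,"gripper":50},{"translation":[0,0,60],"roll":0,"gripper":50},{"translation":[0,0,60],"roll":0,"gripper":50},{"translation":[0,0,60],"roll":0,"gripper":50}]'
python3 - <<'E'
from h import *
go(.6595,-.0037,.1295,5.4)
E
```

```text
time: 15.3
position: [0.6573, -0.004, 0.1773]
tool_rot: [0.675, 0.738, 0.0, 0.0]
ft_force: [0.6, 0.5, -1.3]
grip_width: 0.0598
grip_force: 24.9
shift [ 0.1  2.2 47.8] roll -0.3 (alt 179.7 ) tcp [ 0.6573 -0.004   0.1773] yaw 5.1 q6 -0.27 t 15.3
```

```bash
python3 -m creep '[{"translation":[0,2,10],"roll":0,"gripper":50},{"translation":[0,2,30],"roll":0,"gripper":50},{"translation":[0,2,48],"roll":0,"gripper":50},{"translation":[0,2,48],"roll":0,"gripper":50},{"translation":[0,2,48],"roll":0,"gripper":50}]'
python3 -m creep '[{"translation":[0,0,0],"roll":0,"gripper":50},{"translation":[0,0,0],"roll":0,"gripper":74},{"translation":[0,0,0],"roll":0,"gripper":74},{"translation":[0,0,0],"roll":0,"gripper":74},{"translation":[0,0,0],"roll":0,"gripper":74}]'
python3 -m creep '[{"translation":[0,0,-40],"roll":0,"gripper":74},{"translation":[0,0,-80],"roll":0,"gripper":74},{"translation":[0,0,-120],"roll":0,"gripper":74},{"translation":[0,0,-120],"roll":0,"gripper":80},{"translation":[0,0,-120],"roll":0,"gripper":87}]'
python3 - <<'E'
from h import *
go(.449,-.3682,.24,66.5); go(.449,-.3682,.24,-23.5)
E
```

```text
time: 15.72
position: [0.6594, -0.0046, 0.1292]
tool_rot: [0.675, 0.738, 0.0, 0.0]
ft_force: [-0.1, -0.5, -1.3]
grip_width: 0.06
grip_force: 24.9
time: 16.13
position: [0.6594, -0.0049, 0.1294]
tool_rot: [0.675, 0.738, 0.0, 0.001]
ft_force: [-0.4, 0.3, -0.6]
grip_width: 0.0726
grip_force: 0.0
time: 16.55
position: [0.661, -0.0051, 0.2526]
tool_rot: [0.675, 0.738, 0.002, 0.003]
ft_force: [-0.6, -0.9, -0.0]
grip_width: 0.0804
grip_force: 0.0
shift [-342.8 -243.5   11.4] roll -61.4 (alt 118.6 ) tcp [ 0.661  -0.0051  0.2526] yaw 5.1 q6 -0.27 t 16.6
shift [-342.8 -243.5   11.4] roll 28.6 (alt -151.4 ) tcp [ 0.661  -0.0051  0.2526] yaw 5.1 q6 -0.27 t 16.6
```

```bash
python3 -m creep '[{"translation":[-37,-26,0],"roll":0,"gripper":87},{"translation":[-114,-81,0],"roll":0,"gripper":87},{"translation":[-114,-81,0],"roll":0,"gripper":87},{"translation":[-114,-81,0],"roll":0,"gripper":87},{"translation":[-114,-81,0],"roll":0,"gripper":87}]' >/dev/null
python3 -m creep '[{"translation":[-114,-81,0],"roll":0,"gripper":87},{"translation":[-114,-81,0],"roll":0,"gripper":87},{"translation":[-114,-81,0],"roll":0,"gripper":87},{"translation":[-114,-81,0],"roll":0,"gripper":87}]' >/dev/null
python3 -m creep '[{"translation":[-114,-81,10],"roll":29,"gripper":87},{"translation":[-114,-81,10],"roll":29,"gripper":87},{"translation":[-114,-81,10],"roll":29,"gripper":87},{"translation":[-114,-81,10],"roll":29,"gripper":87},{"translation":[-114,-81,10],"roll":29,"gripper":87}]' >/dev/null
python3 -m creep '[{"translation":[0,0,0],"roll":0,"gripper":87},{"translation":[0,0,0],"roll":0,"gripper":87},{"translation":[0,0,0],"roll":0,"gripper":87}]'
python3 - <<'E'
from h import *
go(.449,-.3682,.066,-23.5)
x0,y0,s=.75,-.15,1500
g,im=wrect(.075,.55,-.25,400,350,s);cv2.imwrite("pics/w5.png",np.hstack([g,wrect(.168,.65,-.18,400,350,1800)[0]]))
E
```

```text
time: 17.97
position: [0.4483, -0.3651, 0.2383]
tool_rot: [0.837, 0.547, 0.0, -0.001]
ft_force: [0.3, -0.9, 0.2]
grip_width: 0.0871
grip_force: 0.0
shift [ -2.7   1.9 172.3] roll -0.2 (alt 179.8 ) tcp [ 0.4483 -0.3651  0.2383] yaw -23.7 q6 -0.46 t 18.0
```

View pics/w5.png

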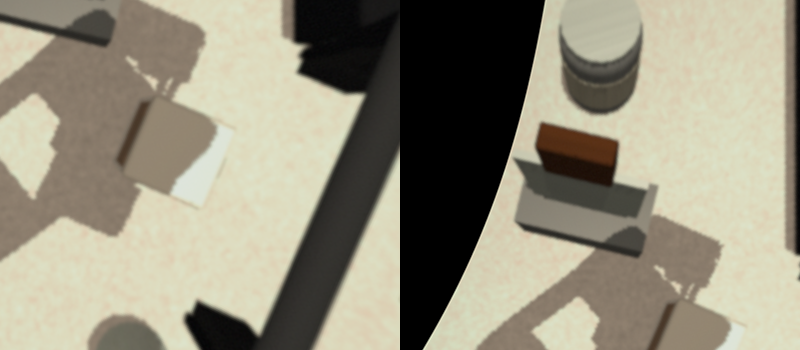

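B's lid is centred at (179,150) → (0.450, −0.369), yaw −22.5°; gauge head at (578,142) in the right half. Grasp B.

```bash
python3 -m creep '[{"translation":[-4,2,40],"roll":-1,"gripper":87},{"translation":[-4,2,80],"roll":-1,"gripper":87},{"translation":[-4,2,120],"roll":-1,"gripper":87},{"translation":[-4,2,150],"roll":-1,"gripper":87},{"translation":[-4,2,174],"roll":-1,"gripper":87}]' 25
python3 -m creep '[{"translation":[0,0,0],"roll":0,"gripper":87},{"translation":[0,0,0],"roll":0,"gripper":50},{"translation":[0,0,0],"roll":0,"gripper":50},{"translation":[0,0,0],"roll":0,"gripper":50},{"translation":[0,0,0],"roll":0,"gripper":50}]'
python3 -m creep '[{"translation":[0,0,0],"roll":0,"gripper":50},{"translation":[0,0,0],"roll":0,"gripper":50}]'
python3 -m creep '[{"translation":[0,0,-40],"roll":0,"gripper":50},{"translation":[0,0,-80],"roll":0,"gripper":50},{"translation":[0,0,-120],"roll":0,"gripper":50},{"translation":[0,0,-160],"roll":0,"gripper":50},{"translation":[0,0,-200],"roll":0,"gripper":50}]'
python3 - <<'E'
from h import *
go(.6668,-.0814,.26,5.4)
E
```

```text
time: 18.48
position: [0.4474, -0.3695, 0.0621]
tool_rot: [0.833, 0.553, -0.0, -0.001]
ft_force: [-0.3, -0.8, -0.2]
grip_width: 0.0871
grip_force: 0.0
time: 18.9
position: [0.4486, -0.3724, 0.0667]
tool_rot: [0.833, 0.553, 0.0, 0.002]
ft_force: [0.2, 0.2, -0.4]
grip_width: 0.0682
grip_force: 0.0
time: 19.07
position: [0.4482, -0.3722, 0.0661]
tool_rot: [0.833, 0.553, 0.0, 0.001]
ft_force: [-0.3, 0.2, 5.3]
grip_width: 0.0599
grip_force: 25.0
time: 19.48
position: [0.4468, -0.3707, 0.2662]
tool_rot: [0.833, 0.553, -0.0, -0.001]
ft_force: [0.1, -0.8, -2.2]
grip_width: 0.0599
grip_force: 25.0
shift [352.2  89.9   6.3] roll -28.3 (alt 151.7 ) tcp [ 0.4468 -0.3707  0.2662] yaw -22.9 q6 -0.48 t 19.5
```

```bash
python3 -m creep '[{"translation":[40,10,0],"roll":0,"gripper":50},{"translation":[175,45,0],"roll":0,"gripper":50},{"translation":[175,45,0],"roll":0,"gripper":50},{"translation":[175,45,0],"roll":0,"gripper":50},{"translation":[175,45,0],"roll":0,"gripper":50}]' >/dev/null
python3 -m creep '[{"translation":[175,45,0],"roll":-28,"gripper":50},{"translation":[175,45,0],"roll":-28,"gripper":50},{"translation":[175,45,0],"roll":-28,"gripper":50},{"translation":[175,45,0],"roll":-28,"gripper":50},{"translation":[175,45,0],"roll":-28,"gripper":50}]' >/dev/null
python3 -m creep '[{"translation":[0,0,30],"roll":0,"gripper":50},{"translation":[0,0,60],"roll":0,"gripper":50},{"translation":[0,0,90],"roll":0,"gripper":50},{"translation":[0,0,90],"roll":0,"gripper":50},{"translation":[0,0,90],"roll":0,"gripper":50}]'
python3 - <<'E'
from h import *
go(.6668,-.0814,.1275,5.4)
E
```

```text
time: 20.73
position: [0.6647, -0.084, 0.1724]
tool_rot: [0.675, 0.738, -0.001, -0.003]
ft_force: [0.9, -0.5, -1.9]
grip_width: 0.06
grip_force: 25.0
shift [ 2.4  2.5 44.9] roll -0.4 (alt 179.6 ) tcp [ 0.6647 -0.084   0.1724] yaw 5.0 q6 -0.38 t 20.7
```

```bash
python3 -m creep '[{"translation":[0,2,10],"roll":0,"gripper":50},{"translation":[0,2,30],"roll":0,"gripper":50},{"translation":[0,2,45],"roll":0,"gripper":50},{"translation":[0,2,45],"roll":0,"gripper":50},{"translation":[0,2,45],"roll":0,"gripper":50}]'
python3 -m creep '[{"translation":[0,0,0],"roll":0,"gripper":50},{"translation":[0,0,0],"roll":0,"gripper":74},{"translation":[0,0,0],"roll":0,"gripper":74},{"translation":[0,0,0],"roll":0,"gripper":74},{"translation":[0,0,0],"roll":0,"gripper":74}]'
python3 -m creep '[{"translation":[0,0,-40],"roll":0,"gripper":74},{"translation":[0,0,-80],"roll":0,"gripper":74},{"translation":[0,0,-120],"roll":0,"gripper":74},{"translation":[0,0,-160],"roll":0,"gripper":74},{"translation":[0,0,-160],"roll":0,"gripper":74}]'
python3 - <<'E'
from h import *
go(.57,-.277,.28,-13.2)
E
```

```text
time: 21.15
position: [0.6693, -0.0844, 0.1305]
tool_rot: [0.675, 0.738, 0.0, 0.001]
ft_force: [0.8, 0.2, -1.8]
grip_width: 0.0595
grip_force: 25.0
time: 21.57
position: [0.6693, -0.0841, 0.1307]
tool_rot: [0.675, 0.738, 0.0, 0.001]
ft_force: [0.4, -0.1, -0.8]
grip_width: 0.0726
grip_force: 0.0
time: 21.98
position: [0.6735, -0.0851, 0.3005]
tool_rot: [0.675, 0.738, 0.004, 0.009]
ft_force: [0.7, -0.3, 1.0]
grip_width: 0.0741
grip_force: 0.0
shift [-181.8 -120.5   19.6] roll 18.3 (alt -161.7 ) tcp [ 0.6735 -0.0851  0.3005] yaw 5.1 q6 -0.38 t 22.0
```

```bash
python3 -m creep '[{"translation":[-35,-23,0],"roll":5,"gripper":74},{"translation":[-100,-65,0],"roll":10,"gripper":74},{"translation":[-182,-120,20],"roll":18,"gripper":74},{"translation":[-182,-120,20],"roll":18,"gripper":74},{"translation":[-182,-120,20],"roll":18,"gripper":74}]' >/dev/null
python3 -m creep '[{"translation":[0,0,0],"roll":0,"gripper":74},{"translation":[0,0,0],"roll":0,"gripper":74},{"translation":[0,0,0],"roll":0,"gripper":60},{"translation":[0,0,0],"roll":0,"gripper":60}]'
python3 - <<'E'
from h import *
go(.57,-.277,.15,-13.2)
b=wrect(.168,.66,-.2,400,360,2200)[0]
im=viewer.camera("top"); np.save("top3.npy",im)
t=rect(im,.135,.8,.2,400,360,1000)
a=rect(im,.135,.8,.25,400,250,1000); L=cv2.cvtColor(cv2.GaussianBlur(a,(0,0),1.5),cv2.COLOR_BGR2HSV)
print("lids",boxes(((L[...,1]<45)&(L[...,2]>140)).astype(np.uint8)*255,.8,.25,1000,1800,6000))
cv2.imwrite("pics/w6.png",np.hstack([b,t]))
h=cv2.cvtColor(b,cv2.COLOR_BGR2HSV); print(boxes(((h[...,0]<16)&(h[...,1]>120)).astype(np.uint8)*255,.66,-.2,2200,300,6000))
E
```

```text
time: 22.73
position: [0.5712, -0.2652, 0.2715]
tool_rot: [0.782, 0.624, 0.0, 0.0]
ft_force: [0.1, -0.1, -0.6]
grip_width: 0.067
grip_force: 0.0
shift [-11.8   1.4 121.5] roll 0.4 (alt -179.6 ) tcp [ 0.5712 -0.2652  0.2715] yaw -12.8 q6 -0.39 t 22.7
lids [(0.6457, 0.1516, 59, 60, 4.9, 3304), (0.6513, 0.0756, 59, 59, 5.2, 3261), (0.658, -0.0031, 59, 59, 4.8, 3279), (0.669, -0.0804, 59, 59, 5.2, 3303), (0.7965, 0.0505, 399, 7, 0.0, 2676)]
[(0.5718, -0.273, 52, 13, 76.3, 635)]
```

View pics/w6.png

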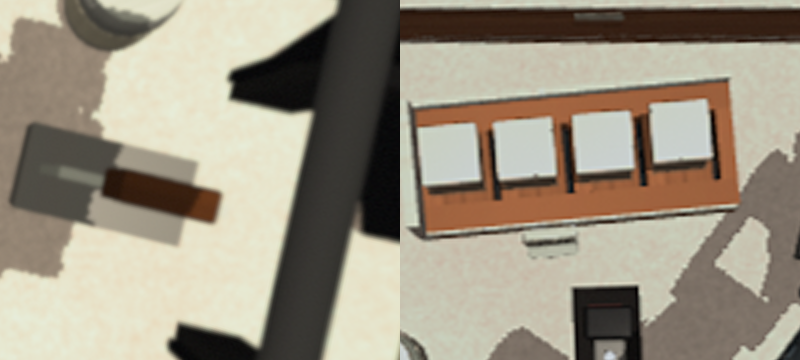

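Tubs are within 3 mm and square. The gauge head's top face shows at (161,195) → about (0.570, −0.274), axis 76.3°. Grasp it.

```bash
python3 -m creep '[{"translation":[-9,1,0],"roll":1,"gripper":60},{"translation":[-9,1,40],"roll":1,"gripper":60},{"translation":[-9,1,80],"roll":1,"gripper":60},{"translation":[-9,1,105],"roll":1,"gripper":60},{"translation":[-9,1,121],"roll":1,"gripper":60}]' 30
python3 -m creep '[{"translation":[0,0,0],"roll":0,"gripper":60},{"translation":[0,0,0],"roll":0,"gripper":60},{"translation":[0,0,0],"roll":0,"gripper":40},{"translation":[0,0,0],"roll":0,"gripper":40}]'
python3 - <<'E'
from h import *
go(.57,-.274,.15,-13.7)
g,im=wrect(.168,.66,-.2,400,360,2200); cv2.imwrite("pics/w7.png",im)
E
```

```text
time: 23.25
position: [0.5683, -0.2739, 0.1467]
tool_rot: [0.787, 0.616, -0.001, -0.002]
ft_force: [-0.3, -0.4, 0.4]
grip_width: 0.0598
grip_force: 0.0
time: 23.58
position: [0.5708, -0.2759, 0.1522]
tool_rot: [0.787, 0.616, 0.001, 0.002]
ft_force: [-0.5, -0.2, 0.5]
grip_width: 0.0531
grip_force: 0.0
shift [ 1.7 -1.3  2.1] roll -0.2 (alt 179.8 ) tcp [ 0.5708 -0.2759  0.1522] yaw -13.9 q6 -0.38 t 23.6
```

View pics/w7.png

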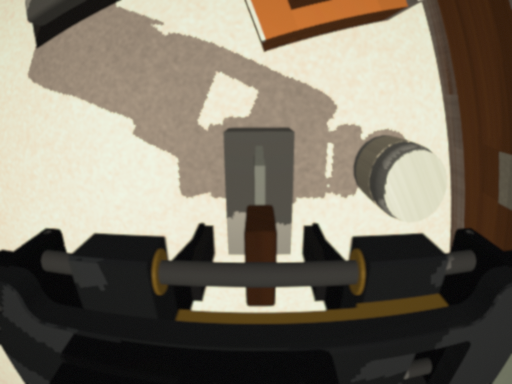

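The head is centred between the fingers at (260,255). Close and lift straight up.

```bash
python3 -m creep '[{"translation":[0,0,0],"roll":0,"gripper":5},{"translation":[0,0,0],"roll":0,"gripper":5},{"translation":[0,0,0],"roll":0,"gripper":5},{"translation":[0,0,0],"roll":0,"gripper":5},{"translation":[0,0,0],"roll":0,"gripper":5}]' 40
python3 -m creep '[{"translation":[0,0,0],"roll":0,"gripper":5},{"translation":[0,0,0],"roll":0,"gripper":5},{"translation":[0,0,0],"roll":0,"gripper":5}]'
python3 -m creep '[{"translation":[0,0,-10],"roll":0,"gripper":5},{"translation":[0,0,-25],"roll":0,"gripper":5},{"translation":[0,0,-50],"roll":0,"gripper":5},{"translation":[0,0,-90],"roll":0,"gripper":5},{"translation":[0,0,-110],"roll":0,"gripper":5}]'
python3 -m creep '[{"translation":[0,0,0],"roll":0,"gripper":5},{"translation":[0,0,0],"roll":0,"gripper":5},{"translation":[0,0,0],"roll":0,"gripper":5}]'
python3 - <<'E'
from h import *
go(.6705,-.1202,.262,-84.6)
E
```

```text
time: 24.05
position: [0.5695, -0.2752, 0.1504]
tool_rot: [0.788, 0.616, 0.0, 0.0]
ft_force: [-0.0, -0.4, -0.5]
grip_width: 0.0174
grip_force: 0.0
time: 24.3
position: [0.5696, -0.2752, 0.1503]
tool_rot: [0.788, 0.616, 0.0, 0.0]
ft_force: [-0.7, 0.1, 0.8]
grip_width: 0.016
grip_force: 39.8
time: 24.72
position: [0.5705, -0.2758, 0.2643]
tool_rot: [0.788, 0.616, 0.001, 0.002]
ft_force: [1.4, 0.1, -0.6]
grip_width: 0.0158
grip_force: 39.8
time: 24.97
position: [0.5685, -0.2745, 0.2593]
tool_rot: [0.788, 0.616, -0.0, -0.001]
ft_force: [-0.2, 0.2, -1.4]
grip_width: 0.0155
grip_force: 39.8
shift [174.3  61.9  -2.7] roll 70.7 (alt -109.3 ) tcp [ 0.5685 -0.2745  0.2593] yaw -13.9 q6 -0.38 t 25.0
```

```bash
python3 -m creep '[{"translation":[0,0,-30],"roll":0,"gripper":5},{"translation":[30,10,-30],"roll":7,"gripper":5},{"translation":[65,23,-30],"roll":14,"gripper":5},{"translation":[100,35,-30],"roll":21,"gripper":5},{"translation":[130,46,-30],"roll":28,"gripper":5}]' >/dev/null
python3 - <<'E'
from h import *
go(.6705,-.1202,.29,-84.6)
E
```

```text
shift [45.  -6.5 -2.3] roll 42.3 (alt -137.7 ) tcp [ 0.645  -0.1579  0.2877] yaw -42.3 q6 0.33 t 25.4
```

```bash
python3 -m creep '[{"translation":[15,-2,0],"roll":7,"gripper":5},{"translation":[30,-4,0],"roll":14,"gripper":5},{"translation":[45,-7,0],"roll":21,"gripper":5},{"translation":[45,-7,0],"roll":28,"gripper":5},{"translation":[45,-7,0],"roll":35,"gripper":5}]' >/dev/null
python3 -m creep '[{"translation":[0,0,0],"roll":7,"gripper":5},{"translation":[0,0,0],"roll":7,"gripper":5},{"translation":[0,0,0],"roll":7,"gripper":5},{"translation":[0,0,0],"roll":7,"gripper":5},{"translation":[0,0,0],"roll":7,"gripper":5}]'
python3 - <<'E'
from h import *
go(.6705,-.1202,.2,-84.6)
g,im=wrect(.06,.66,-.2,400,360,2200); cv2.imwrite("pics/w8.png",im)
E
```

```text
time: 26.22
position: [0.6699, -0.1219, 0.2894]
tool_rot: [0.999, 0.054, -0.001, -0.0]
ft_force: [-0.2, 0.6, -0.9]
grip_width: 0.0156
grip_force: 39.8
shift [ 0.9 -1.6 89.4] roll 0.8 (alt -179.2 ) tcp [ 0.6699 -0.1219  0.2894] yaw -83.8 q6 1.12 t 26.2
```

View pics/w8.png

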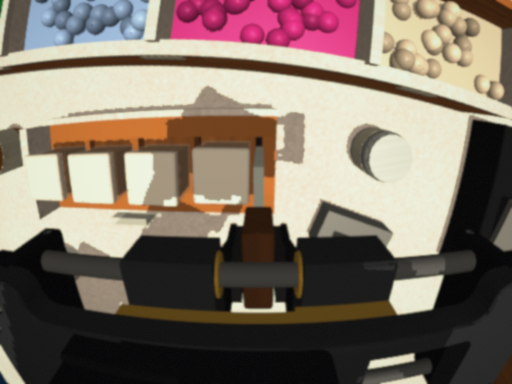

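The gauge is held above slot 4: blade edge at (258,140–207), tub 4 at (222,172). Viewing budget is used up; from here on I measure numerically.

```bash
cat >> h.py <<'E'
def tool2pix(P):
    i=viewer.camera_info("wrist"); H=np.array(i["hand_eye"]); K=np.array(i["intrinsics"])
    pc=(np.atleast_2d(P)-H[:3,3])@H[:3,:3]; rho=np.hypot(pc[:,0],pc[:,1]); k=np.arctan2(rho,pc[:,2])/np.maximum(rho,1e-9)*K[0,0]
    return np.stack([K[0,2]+pc[:,0]*k,K[1,2]+pc[:,1]*k],-1)
E
python3 - <<'E'
from h import *
im=cv2.imread("pics/w8.png")
print(tool2pix([[.046,0,.0223],[.046,0,.1053],[.035,0,.1053],[.035,0,.1353],[.023,0,-.0177],[-.023,0,-.0177],[0,0.003,.05],[0,-.003,.05]]).round(1))
for r in range(128,214,2): print(r,im[r,252:266:3].sum(-1).tolist(), end=" ; ")
E
```

```text
[[257.8 161.8]
 [257.9 142.6]
 [257.9 155.5]
 [257.9 150. ]
 [257.7 227.8]
 [257.7 305.8]
 [262.1 218.6]
 [253.5 218.6]]
128 [209, 211, 207, 209, 211] ; 130 [210, 207, 209, 210, 209] ; 132 [209, 212, 213, 209, 210] ; 134 [210, 209, 209, 209, 205] ; 136 [203, 188, 172, 178, 211] ; 138 [200, 150, 75, 112, 218] ; 140 [198, 146, 51, 103, 219] ; 142 [201, 147, 51, 103, 217] ; 144 [201, 145, 66, 112, 216] ; 146 [197, 187, 184, 199, 222] ; 148 [198, 228, 270, 267, 226] ; 150 [198, 240, 270, 266, 225] ; 152 [200, 245, 271, 269, 230] ; 154 [201, 254, 272, 269, 229] ; 156 [201, 260, 271, 274, 233] ; 158 [202, 267, 274, 274, 236] ; 160 [206, 263, 270, 272, 234] ; 162 [207, 268, 272, 272, 237] ; 164 [210, 270, 275, 274, 237] ; 166 [229, 307, 309, 308, 247] ; 168 [249, 370, 369, 370, 270] ; 170 [251, 378, 381, 380, 275] ; 172 [251, 378, 383, 380, 275] ; 174 [251, 378, 380, 379, 277] ; 176 [250, 379, 383, 380, 324] ; 178 [250, 377, 382, 381, 392] ; 180 [252, 380, 381, 383, 399] ; 182 [246, 379, 380, 382, 400] ; 184 [238, 378, 383, 382, 397] ; 186 [241, 377, 381, 382, 396] ; 188 [237, 377, 380, 381, 395] ; 190 [238, 378, 381, 381, 397] ; 192 [245, 377, 379, 381, 396] ; 194 [318, 380, 379, 380, 391] ; 196 [382, 382, 379, 380, 386] ; 198 [382, 379, 378, 378, 385] ; 200 [384, 380, 380, 381, 385] ; 202 [383, 380, 377, 380, 384] ; 204 [379, 377, 375, 376, 381] ; 206 [288, 287, 290, 285, 293] ; 208 [102, 100, 96, 99, 98] ; 210 [77, 81, 78, 78, 75] ; 212 [79, 78, 79, 80, 83] ;
```

Run:
```python
from h import *
from scipy.optimize import fsolve
im=cv2.imread("pics/w8.png").sum(-1).astype(float)
inv=lambda u,v,z: fsolve(lambda p: tool2pix([p[0],p[1],z])[0]-[u,v],[.04,0])*1e3
for r in (139,141,143,150,156,162): print(r,im[r,246:272].astype(int).tolist())
print("slot far end",inv(258,136.7,.2294),"blade shoulder",inv(258,146.2,.1053),"blade top",inv(258,166.5,.0223))
```

```text
139 [210, 204, 201, 201, 201, 198, 197, 196, 178, 146, 95, 59, 51, 55, 64, 103, 163, 204, 218, 220, 220, 221, 217, 220, 220, 216]
141 [239, 235, 232, 230, 221, 207, 197, 196, 179, 146, 94, 60, 52, 48, 67, 103, 161, 204, 220, 221, 221, 221, 219, 219, 220, 217]
143 [216, 217, 226, 234, 228, 209, 197, 195, 182, 144, 92, 52, 54, 55, 58, 104, 160, 201, 216, 218, 220, 220, 219, 219, 218, 219]
150 [414, 396, 356, 297, 244, 211, 198, 203, 215, 240, 263, 270, 270, 269, 272, 266, 261, 245, 225, 220, 217, 219, 218, 220, 218, 220]
156 [440, 420, 381, 315, 251, 211, 201, 213, 237, 260, 268, 273, 271, 270, 272, 274, 268, 255, 233, 220, 216, 215, 219, 218, 219, 220]
162 [440, 421, 376, 312, 246, 211, 207, 231, 255, 268, 271, 272, 272, 272, 271, 272, 269, 255, 237, 223, 216, 218, 218, 217, 218, 217]
slot far end [3.71373167e+01 2.68777271e-02] blade shoulder [42.95437774  0.08347074] blade top [43.24539253  0.12362948]
```

```bash
python3 -m creep '[{"translation":[3,-1,0],"roll":1,"gripper":5},{"translation":[3,-1,30],"roll":1,"gripper":5},{"translation":[3,-1,60],"roll":1,"gripper":5},{"translation":[3,-1,82],"roll":1,"gripper":5},{"translation":[3,-1,82],"roll":1,"gripper":5}]' 
python3 -m creep '[{"translation":[0,0,0],"roll":0,"gripper":5},{"translation":[0,0,0],"roll":0,"gripper":5},{"translation":[0,0,0],"roll":0,"gripper":5}]'
python3 - <<'E'
from h import *
from scipy.optimize import fsolve
o=telemetry.get_obs()
go(.6705,-.1202,.17,-84.6)
g,im=wrect(.06,.66,-.2,40,36,2200); im=im.astype(int).sum(-1); cv2.imwrite("pics/w9.png",im//3)
for r in range(122,172,3): print(r,im[r,246:272:2].tolist())
E
```

```text
time: 26.68
position: [0.6698, -0.1194, 0.2025]
tool_rot: [0.999, 0.044, -0.005, -0.002]
ft_force: [-0.9, 0.8, -1.6]
grip_width: 0.0157
grip_force: 39.8
time: 26.93
position: [0.6747, -0.1211, 0.2107]
tool_rot: [0.999, 0.044, 0.002, 0.001]
ft_force: [-0.7, 0.4, -1.2]
grip_width: 0.0155
grip_force: 39.8
shift [-4.3 -1.4 40.6] roll -0.3 (alt 179.7 ) tcp [ 0.6747 -0.1211  0.2107] yaw -84.9 q6 1.14 t 26.9
122 [448, 548, 687, 699, 706, 708, 710, 709, 706, 703, 701, 702, 708]
125 [318, 320, 333, 404, 485, 496, 519, 526, 533, 542, 530, 532, 536]
128 [208, 212, 211, 210, 210, 211, 213, 211, 242, 305, 316, 317, 318]
131 [212, 208, 211, 209, 209, 209, 207, 209, 213, 209, 207, 210, 210]
134 [209, 208, 210, 209, 209, 210, 211, 209, 208, 210, 209, 206, 206]
137 [212, 210, 210, 207, 209, 209, 210, 212, 209, 210, 210, 210, 208]
140 [211, 210, 211, 207, 211, 208, 208, 211, 209, 211, 209, 206, 208]
143 [211, 207, 211, 209, 211, 209, 209, 209, 212, 208, 208, 208, 211]
146 [210, 209, 209, 209, 214, 235, 244, 246, 237, 215, 209, 211, 207]
149 [210, 209, 209, 210, 225, 264, 274, 271, 259, 219, 211, 210, 210]
152 [198, 203, 197, 193, 186, 255, 271, 270, 260, 229, 218, 218, 215]
155 [202, 199, 197, 192, 206, 264, 272, 272, 265, 230, 221, 216, 218]
158 [240, 209, 201, 195, 229, 274, 274, 273, 268, 233, 222, 217, 218]
161 [233, 211, 197, 204, 246, 272, 272, 273, 268, 234, 219, 218, 219]
164 [230, 211, 198, 211, 260, 272, 275, 275, 269, 237, 219, 220, 217]
167 [227, 215, 198, 234, 320, 336, 336, 336, 327, 257, 218, 219, 218]
170 [244, 212, 199, 249, 363, 381, 383, 383, 371, 277, 221, 219, 218][ WARN:0@0.452] global loadsave.cpp:1063 imwrite_ Unsupported depth image for selected encoder is fallbacked to CV_8U.
```

```bash
python3 -m creep '[{"translation":[-1,-1,0],"roll":0,"gripper":5},{"translation":[-1,-1,6],"roll":0,"gripper":5},{"translation":[-1,-1,12],"roll":0,"gripper":5},{"translation":[-1,-1,15],"roll":0,"gripper":5},{"translation":[-1,-1,15],"roll":0,"gripper":5}]' 
python3 -m creep '[{"translation":[0,0,2],"roll":0,"gripper":5},{"translation":[0,0,4],"roll":0,"gripper":5},{"translation":[0,0,6],"roll":0,"gripper":5},{"translation":[0,0,6],"roll":0,"gripper":5}]'
python3 - <<'E'
from h import *
go(.6705,-.1202,.1653,-84.6)
E
```

```text
time: 27.4
position: [0.6712, -0.1194, 0.1917]
tool_rot: [0.999, 0.044, -0.001, -0.001]
ft_force: [-0.2, -0.7, -1.8]
grip_width: 0.0156
grip_force: 39.8
time: 27.73
position: [0.6718, -0.1196, 0.1866]
tool_rot: [0.999, 0.044, -0.0, -0.0]
ft_force: [0.4, -0.5, -1.7]
grip_width: 0.0159
grip_force: 39.8
shift [-1.4  0.5 21.3] roll -0.3 (alt 179.7 ) tcp [ 0.6718 -0.1196  0.1866] yaw -84.9 q6 1.14 t 27.7
```

The tongue is 9 mm into the slot with no contact force. Continue down.

```bash
python3 -m creep '[{"translation":[0,0,5],"roll":0,"gripper":5},{"translation":[0,0,10],"roll":0,"gripper":5},{"translation":[0,0,15],"roll":0,"gripper":5},{"translation":[0,0,18],"roll":0,"gripper":5},{"translation":[0,0,18],"roll":0,"gripper":5}]' 
python3 -m creep '[{"translation":[0,0,2],"roll":0,"gripper":5},{"translation":[0,0,4],"roll":0,"gripper":5},{"translation":[0,0,5],"roll":0,"gripper":5},{"translation":[0,0,5],"roll":0,"gripper":5}]'
```

```text
time: 28.15
position: [0.6713, -0.1194, 0.1678]
tool_rot: [0.999, 0.044, -0.001, -0.0]
ft_force: [-0.5, 0.3, -1.1]
grip_width: 0.0157
grip_force: 39.8
time: 28.48
position: [0.6724, -0.1197, 0.1654]
tool_rot: [0.999, 0.044, 0.001, 0.0]
ft_force: [-0.6, -0.4, 4.8]
grip_width: 0.0157
grip_force: 39.8
```

Shoulders seated (contact at z = 0.1654, as predicted). Release, rise, then check by the top camera.

```bash
python3 -m creep '[{"translation":[0,0,0],"roll":0,"gripper":50},{"translation":[0,0,0],"roll":0,"gripper":50},{"translation":[0,0,0],"roll":0,"gripper":50},{"translation":[0,0,0],"roll":0,"gripper":50},{"translation":[0,0,0],"roll":0,"gripper":50}]' 
python3 -m creep '[{"translation":[0,0,-40],"roll":0,"gripper":50},{"translation":[0,0,-80],"roll":0,"gripper":50},{"translation":[0,0,-115],"roll":0,"gripper":70},{"translation":[0,0,-115],"roll":0,"gripper":70},{"translation":[0,0,-115],"roll":0,"gripper":70}]'
python3 - <<'E'
from h import *
go(.44,-.0086,.28,92)
E
```

```text
time: 28.9
position: [0.672, -0.1197, 0.164]
tool_rot: [0.999, 0.044, -0.0, -0.0]
ft_force: [0.3, 0.0, -0.3]
grip_width: 0.0411
grip_force: 0.0
time: 29.32
position: [0.6736, -0.1201, 0.2826]
tool_rot: [0.999, 0.044, 0.003, 0.001]
ft_force: [0.7, 0.1, -0.5]
grip_width: 0.0625
grip_force: 0.0
shift [-222.8 -131.8    0.8] roll 3.1 (alt -176.9 ) tcp [ 0.6736 -0.1201  0.2826] yaw -84.9 q6 1.14 t 29.3
```

```bash
python3 -m creep '[{"translation":[-35,-18,0],"roll":0,"gripper":70},{"translation":[-75,-38,0],"roll":0,"gripper":70},{"translation":[-135,-68,0],"roll":0,"gripper":70},{"translation":[-135,-68,0],"roll":0,"gripper":70},{"translation":[-135,-68,0],"roll":3,"gripper":70}]' >/dev/null
python3 -m creep '[{"translation":[-35,-18,0],"roll":0,"gripper":70},{"translation":[-75,-38,0],"roll":0,"gripper":70},{"translation":[-133,-66,0],"roll":0,"gripper":70},{"translation":[-133,-66,0],"roll":0,"gripper":70},{"translation":[-133,-66,0],"roll":0,"gripper":70}]' >/dev/null
python3 -m creep '[{"translation":[0,0,0],"roll":0,"gripper":70},{"translation":[0,0,0],"roll":0,"gripper":70},{"translation":[0,0,0],"roll":0,"gripper":70}]'
python3 - <<'E'
from h import *
go(.44,-.0086,.28,92)
x0,y0,s=.58,.1,2000
g,im=wrect(.035,x0,y0,400,400,s); cv2.imwrite("pics/w10.png",g); cv2.imwrite("pics/w10r.png",im)
f=wrect(.003,x0,y0,400,400,s)[0].max(-1)
print("mat rows/dark", boxes(cv2.morphologyEx((f<60).astype(np.uint8)*255,cv2.MORPH_CLOSE,np.ones((9,9))),x0,y0,s,500,40000))
d=wrect(.033,x0,y0,400,400,s)[0].max(-1)
for r in range(20,400,18): print(round(x0-r/s,3),d[r,::12].tolist())
for t in ("scanner","mat","gauge","label_face"): print(t,viewer.recognise("wrist",t)[:2])
E
```

```text
time: 30.4
position: [0.3976, -0.0034, 0.279]
tool_rot: [1.0, 0.018, 0.0, 0.0]
ft_force: [0.6, -0.5, 0.5]
grip_width: 0.0703
grip_force: 0.0
shift [42.2  6.7 -1. ] roll 0.1 (alt -179.9 ) tcp [ 0.3976 -0.0034  0.279 ] yaw -87.9 q6 1.24 t 30.4
mat rows/dark [(0.4503, -0.0093, 143, 73, 2.6, 7087)]
0.57 [216, 216, 217, 148, 75, 49, 33, 55, 46, 59, 66, 71, 87, 195, 217, 220, 220, 218, 217, 218, 219, 217, 217, 217, 217, 217, 217, 217, 218, 219, 217, 217, 219, 217]
0.561 [217, 217, 218, 218, 192, 143, 153, 164, 175, 185, 190, 194, 196, 185, 218, 218, 218, 218, 218, 218, 218, 218, 218, 218, 218, 218, 218, 218, 218, 219, 219, 217, 218, 218]
0.552 [219, 218, 218, 218, 217, 195, 193, 190, 183, 186, 181, 186, 194, 203, 219, 219, 218, 219, 218, 218, 219, 218, 219, 220, 219, 219, 219, 218, 218, 218, 219, 218, 218, 218]
0.543 [218, 218, 219, 219, 219, 219, 219, 219, 219, 219, 219, 219, 219, 219, 219, 219, 219, 219, 219, 219, 219, 219, 218, 219, 218, 219, 222, 219, 219, 219, 219, 219, 220, 218]
0.534 [219, 219, 219, 219, 219, 219, 219, 220, 219, 219, 220, 219, 219, 220, 220, 220, 219, 220, 219, 219,
[... 2472 characters left out ...]
41, 42, 20, 20, 62, 74, 72, 73, 72, 67, 19, 20, 47, 138, 146, 153, 222, 222, 222, 222, 222, 224]
0.39 [139, 171, 215, 157, 157, 161, 168, 194, 222, 223, 222, 223, 223, 83, 19, 20, 60, 73, 72, 77, 74, 67, 33, 34, 62, 223, 222, 222, 223, 225, 223, 223, 222, 223]
0.381 [147, 220, 222, 222, 222, 222, 222, 223, 223, 223, 223, 223, 219, 68, 20, 20, 59, 81, 145, 148, 132, 114, 38, 34, 56, 223, 222, 222, 222, 223, 222, 223, 222, 223]
scanner [{'bbox': [247.5, 85.8, 41.1, 98.3], 'p': 0.8}, {'bbox': [88.9, 0.0, 289.2, 42.1], 'p': 0.34}]
mat [{'bbox': [236.6, 71.0, 54.8, 122.9], 'p': 0.74}]
gauge [{'bbox': [57.8, 108.5, 71.3, 58.4], 'p': 0.57}]
label_face [{'bbox': [197.2, 14.5, 47.0, 34.2], 'p': 0.9}]
```

Run:
```python
from h import *
x0,y0,s=.58,.1,2000
g=cv2.imread("pics/w10.png").max(-1); 
print("handle (z=.035) x, yL, yR:")
for r in (244,256,268,285,300,315,330):
    c=np.where(g[r,165:285]>45)[0]+165; print(round(x0-r/s,4),round(y0-c[0]/s,4),round(y0-c[-1]/s,4))
print("centre col profile y=-.0",g[130:250:3,205].tolist(), "row130->x",x0-130/s)
im=np.load("top3.npy")
# label stand, top camera
t=rect(im,.072,.62,.09,160,100,1500)
for r in range(20,100,5): print(round(.62-r/1500,4),t[r,20:150:6].max(-1).tolist())
for th,nm in (("label_face","scene"),):
    viewer.camera(nm); print([ (np.round(d["bbox"],1).tolist(),round(d["p"],2),pix2w(d["bbox"][0]+d["bbox"][2]/2,d["bbox"][1]+d["bbox"][3]/2,.046,nm).round(4)) for d in viewer.recognise(nm,th)[:3]])
    print([ (np.round(d["bbox"],1).tolist(),round(d["p"],2)) for d in viewer.recognise(nm,"gauge")[:3]])
```

```text
handle (z=.035) x, yL, yR:
0.458 0.0065 -0.042
0.452 0.006 -0.042
0.446 0.0065 -0.028
0.4375 0.006 -0.028
0.43 0.006 -0.028
0.4225 0.006 -0.0285
0.415 0.006 -0.0285
centre col profile y=-.0 [34, 34, 34, 35, 34, 35, 35, 34, 35, 39, 39, 34, 40, 49, 51, 51, 52, 52, 53, 54, 53, 53, 52, 54, 53, 53, 53, 53, 53, 52, 52, 46, 37, 49, 77, 91, 88, 79, 74, 74] row130->x 0.5149999999999999
0.6067 [165, 166, 166, 165, 164, 164, 164, 166, 165, 166, 165, 164, 163, 163, 164, 162, 163, 163, 163, 162, 162, 161]
0.6033 [165, 166, 166, 165, 164, 165, 165, 165, 165, 165, 165, 164, 163, 163, 164, 163, 163, 164, 163, 161, 162, 162]
0.6 [165, 166, 166, 164, 165, 165, 165, 165, 165, 165, 165, 164, 163, 163, 164, 164, 163, 163, 163, 162, 163, 162]
0.5967 [166, 166, 166, 164, 166, 165, 165, 164, 165, 164, 165, 164, 164, 164, 163, 164, 163, 162, 163, 160, 160, 160]
0.5933 [166, 166, 165, 165, 164, 164, 165, 165, 164, 164, 164, 163, 164, 165, 168, 169, 172, 173, 179, 183, 189, 191]
0.59 [165, 165, 165, 165, 165, 167, 168, 169, 173, 176, 181, 184, 191, 191, 187, 188, 177, 176, 167, 156, 159, 146]
0.5867 [172, 173,
[... 534 characters left out ...]
200, 199, 199, 200, 200]
0.57 [197, 195, 197, 191, 187, 182, 178, 185, 168, 145, 134, 110, 108, 166, 200, 199, 202, 205, 202, 200, 199, 200]
0.5667 [135, 118, 122, 101, 88, 71, 72, 94, 59, 57, 39, 55, 81, 150, 200, 201, 201, 203, 203, 201, 200, 199]
0.5633 [66, 56, 62, 48, 68, 80, 82, 95, 106, 131, 136, 152, 156, 154, 199, 200, 199, 200, 201, 202, 200, 200]
0.56 [156, 138, 145, 153, 167, 171, 183, 184, 185, 185, 186, 185, 186, 172, 198, 200, 200, 199, 199, 199, 200, 200]
0.5567 [189, 181, 185, 185, 185, 184, 185, 184, 185, 184, 187, 185, 184, 176, 198, 200, 199, 199, 199, 200, 200, 200]
[([281.7, 185.9, 11.9, 21.5], 0.57, array([0.5709, 0.0628, 0.046 ]))]
[([255.6, 215.0, 33.1, 42.8], 0.86)]
```

```bash
python3 -m creep '[{"translation":[43,9,0],"roll":0,"gripper":70},{"translation":[43,9,30],"roll":0,"gripper":70},{"translation":[43,9,70],"roll":0,"gripper":70},{"translation":[43,9,110],"roll":0,"gripper":70},{"translation":[43,9,150],"roll":0,"gripper":70}]' >/dev/null
python3 -m creep '[{"translation":[0,0,20],"roll":0,"gripper":70},{"translation":[0,0,40],"roll":0,"gripper":70},{"translation":[0,0,50],"roll":0,"gripper":70},{"translation":[0,0,50],"roll":0,"gripper":70},{"translation":[0,0,50],"roll":0,"gripper":70}]'
python3 - <<'E'
from h import *
go(.441,-.0112,.027,-88)
for u in (231.7,253.4): print("stand top ends",pix2w(u,159.5,.072).round(4))
g=cv2.imread("pics/w10r.png").astype(int).max(-1)
for r in range(8,56,3): print(r,g[r,188:256:4].tolist())
E
```

```text
time: 31.73
position: [0.4395, -0.0102, 0.0788]
tool_rot: [1.0, 0.018, -0.001, -0.0]
ft_force: [-0.0, 0.2, -0.1]
grip_width: 0.0699
grip_force: 0.0
shift [ 1.5  1.1 51.8] roll 0.1 (alt -179.9 ) tcp [ 0.4395 -0.0102  0.0788] yaw -87.9 q6 1.26 t 31.7
stand top ends [0.5667 0.0806 0.072 ]
stand top ends [0.5683 0.0219 0.072 ]
8 [176, 177, 177, 177, 177, 177, 178, 178, 178, 179, 179, 178, 178, 178, 178, 177, 177]
11 [177, 177, 177, 177, 178, 178, 178, 178, 179, 178, 179, 179, 181, 183, 185, 188, 191]
14 [177, 177, 178, 179, 180, 182, 186, 192, 197, 202, 200, 196, 197, 186, 170, 155, 138]
17 [186, 193, 201, 203, 195, 193, 181, 161, 150, 153, 161, 164, 166, 96, 59, 56, 54]
20 [166, 140, 155, 161, 168, 171, 171, 172, 173, 173, 173, 173, 172, 101, 53, 53, 51]
23 [57, 101, 171, 172, 173, 172, 173, 172, 172, 172, 171, 172, 170, 107, 73, 87, 97]
26 [54, 93, 172, 172, 171, 166, 158, 150, 141, 135, 138, 133, 124, 133, 206, 213, 214]
29 [93, 133, 134, 135, 144, 128, 115, 109, 91, 80, 74, 64, 80, 123, 213, 217, 217]
32 [213, 216, 154, 78, 67, 59, 54, 57, 47, 56, 60, 55, 79, 110, 212, 217, 217]
35 [217, 217, 212, 103, 70, 55, 61, 79, 85, 93, 103, 113, 121, 128, 210, 217, 219]
38 [217, 218, 218, 186, 115, 123, 129, 136, 143, 151, 158, 164, 174, 182, 202, 218, 218]
41 [218, 218, 217, 217, 179, 180, 186, 190, 194, 195, 196, 197, 196, 196, 206, 218, 218]
44 [218, 218, 218, 218, 196, 195, 195, 195, 195, 196, 197, 195, 194, 194, 207, 219, 219]
47 [218, 218, 218, 218, 204, 188, 188, 182, 178, 185, 195, 201, 203, 211, 218, 218, 218]
50 [218, 219, 219, 219, 213, 213, 218, 218, 218, 218, 219, 219, 219, 219, 219, 219, 219]
53 [218, 219, 219, 219, 219, 219, 219, 219, 219, 219, 219, 219, 219, 220, 219, 219, 219]
```

```bash
python3 -m creep '[{"translation":[1,1,20],"roll":0,"gripper":70},{"translation":[1,1,40],"roll":0,"gripper":70},{"translation":[1,1,50],"roll":0,"gripper":70},{"translation":[1,1,50],"roll":0,"gripper":70},{"translation":[1,1,50],"roll":0,"gripper":70}]' 25
python3 -m creep '[{"translation":[0,0,0],"roll":0,"gripper":20},{"translation":[0,0,0],"roll":0,"gripper":20},{"translation":[0,0,0],"roll":0,"gripper":20},{"translation":[0,0,0],"roll":0,"gripper":20},{"translation":[0,0,0],"roll":0,"gripper":20}]'
python3 -m creep '[{"translation":[0,0,0],"roll":0,"gripper":20},{"translation":[0,0,0],"roll":0,"gripper":20},{"translation":[0,0,0],"roll":0,"gripper":20}]'
python3 -m creep '[{"translation":[0,0,-15],"roll":0,"gripper":20},{"translation":[0,0,-30],"roll":0,"gripper":20},{"translation":[0,0,-45],"roll":0,"gripper":20},{"translation":[0,0,-45],"roll":0,"gripper":20},{"translation":[0,0,-45],"roll":0,"gripper":20}]'
python3 - <<'E'
from h import *
from scipy.optimize import fsolve
go(.441,-.0112,.027,-88)
inv=lambda u,v,z: fsolve(lambda p: tool2pix([p[0],p[1],z])[0]-[u,v],[.15,0])
p=inv(220.7,31.6,.233); a=np.radians(-87.9); ty=np.array([np.cos(a),np.sin(a)]); tx=np.array([-ty[1],ty[0]])
print("label wrist",np.array([.3976,-.0034])+p[0]*tx+p[1]*ty)
E
```

```text
time: 32.15
position: [0.4411, -0.0113, 0.0298]
tool_rot: [1.0, 0.018, 0.0, 0.0]
ft_force: [0.1, 0.4, 0.1]
grip_width: 0.0703
grip_force: 0.0
time: 32.57
position: [0.4409, -0.0113, 0.0296]
tool_rot: [1.0, 0.018, 0.0, 0.0]
ft_force: [1.2, -0.1, -0.1]
grip_width: 0.0442
grip_force: 0.0
time: 32.82
position: [0.4406, -0.0112, 0.0294]
tool_rot: [1.0, 0.018, 0.0, -0.0]
ft_force: [-0.1, 0.4, 4.4]
grip_width: 0.0359
grip_force: 24.9
time: 33.23
position: [0.4409, -0.0113, 0.0744]
tool_rot: [1.0, 0.018, 0.001, 0.0]
ft_force: [0.2, -0.4, -1.4]
grip_width: 0.0357
grip_force: 24.9
shift [ 0.1 -0.1 47.4] roll 0.1 (alt -179.9 ) tcp [ 0.4409 -0.0113  0.0744] yaw -87.9 q6 1.25 t 33.2
label wrist [0.56872217 0.0495283 ]
```

Run:
```python
from h import *
go(.4535,.0414,.0564,-84.6)
```

```text
shift [ 14.5 -52.2  18. ] roll -3.3 (alt 176.7 ) tcp [ 0.4409 -0.0113  0.0744] yaw -87.9 q6 1.25 t 33.2
```

```bash
python3 -m creep '[{"translation":[5,-20,5],"roll":-3.3,"gripper":20},{"translation":[10,-40,10],"roll":-3.3,"gripper":20},{"translation":[14,-52,18],"roll":-3.3,"gripper":20},{"translation":[14,-52,18],"roll":-3.3,"gripper":20},{"translation":[14,-52,18],"roll":-3.3,"gripper":20}]'
python3 -m creep '[{"translation":[0,0,0],"roll":0,"gripper":20},{"translation":[0,0,0],"roll":0,"gripper":20},{"translation":[0,0,0],"roll":0,"gripper":20}]'
python3 - <<'E'
from h import *
from scipy.optimize import fsolve
go(.4535,.0414,.0564,-84.6)
o=telemetry.get_obs(); im=viewer.camera("wrist"); cv2.imwrite("pics/w11.png",im); g=im.astype(int).max(-1)
print("pred nose top corners, label top corners",tool2pix([[.061,0,-.0056],[.061,.026,-.0056],[.061,-.026,-.0056],[.026,0,-.0056],[.113,.026,-.0116],[.113,-.026,-.0116],[.113,.026,.0324],[.113,-.026,.0324],[.113,.028,-.0156],[.113,-.028,-.0156]]).round(1).tolist())
print({t:[(np.round(d["bbox"],1).tolist(),round(d["p"],2)) for d in viewer.recognise("wrist",t)[:2]] for t in ("label_face","scanner")})
for r in range(20,190,8): print(r,g[r,180:340:8].tolist())
E
```

```text
time: 33.65
position: [0.4518, 0.0418, 0.055]
tool_rot: [0.999, 0.048, -0.001, -0.0]
ft_force: [0.2, 0.5, -2.2]
grip_width: 0.036
grip_force: 24.9
time: 33.9
position: [0.4526, 0.0406, 0.0562]
tool_rot: [0.999, 0.046, -0.0, 0.0]
ft_force: [0.2, -0.2, -0.9]
grip_width: 0.0358
grip_force: 24.9
shift [ 0.9 -0.7 -0.2] roll -0.1 (alt 179.9 ) tcp [0.4526 0.0406 0.0562] yaw -84.7 q6 1.32 t 33.9
pred nose top corners, label top corners [[257.7, 141.9], [312.8, 142.5], [202.6, 142.5], [257.7, 212.4], [316.6, 30.5], [198.9, 30.5], [302.4, 47.8], [213.3, 47.7], [322.9, 28.8], [192.6, 28.7]]
{'label_face': [([195.0, 1.1, 127.3, 62.3], 0.77), ([0.0, 172.4, 74.3, 77.8], 0.3)], 'scanner': [([206.6, 136.6, 107.1, 178.2], 0.77), ([505.8, 353.6, 4.7, 23.8], 0.45)]}
20 [60, 66, 126, 113, 107, 137, 144, 162, 175, 181, 150, 156, 168, 150, 143, 124, 108, 121, 65, 58]
28 [234, 235, 235, 85, 90, 89, 82, 80, 82, 74, 75, 81, 78, 86, 78, 92, 92, 221, 235, 235]
36 [235, 236, 236, 232, 90, 82, 46, 47, 87, 56, 22, 68, 17, 64, 61, 93, 157, 236, 236, 235]
44 [236, 236, 236, 236, 177, 151, 153, 154, 152, 153, 154, 1
[... 1102 characters left out ...]
61, 156, 158, 153, 162, 154, 152, 155, 163, 163, 24, 37, 43, 41, 42, 43, 41]
140 [153, 157, 158, 154, 155, 59, 59, 55, 55, 53, 54, 54, 55, 46, 45, 43, 35, 42, 42, 41]
148 [158, 156, 151, 159, 16, 17, 16, 17, 27, 27, 26, 25, 26, 25, 25, 24, 21, 42, 41, 42]
156 [155, 153, 155, 158, 17, 18, 18, 17, 19, 18, 19, 56, 59, 60, 62, 62, 53, 21, 40, 41]
164 [154, 156, 159, 160, 17, 18, 17, 17, 18, 16, 15, 18, 18, 17, 45, 58, 46, 22, 23, 24]
172 [160, 160, 158, 161, 17, 16, 17, 18, 18, 18, 18, 17, 16, 18, 18, 17, 16, 23, 22, 23]
180 [162, 161, 156, 160, 15, 18, 17, 19, 17, 17, 18, 18, 17, 18, 18, 18, 15, 22, 37, 35]
188 [160, 162, 155, 159, 17, 15, 17, 17, 18, 17, 19, 19, 17, 16, 15, 16, 16, 23, 41, 38]
```

The numbers match the prediction: label laterally centred at column 258.6 against the nose's 260, distance about 5 cm. Hold still.

```bash
H() { :; }
python3 -m creep '[{"translation":[0,0,0],"roll":0,"gripper":20},{"translation":[0,0,0],"roll":0,"gripper":20},{"translation":[0,0,0],"roll":0,"gripper":20},{"translation":[0,0,0],"roll":0,"gripper":20},{"translation":[0,0,0],"roll":0,"gripper":20}]' >/dev/null
python3 -m creep '[{"translation":[0,0,0],"roll":0,"gripper":20},{"translation":[0,0,0],"roll":0,"gripper":20},{"translation":[0,0,0],"roll":0,"gripper":20},{"translation":[0,0,0],"roll":0,"gripper":20},{"translation":[0,0,0],"roll":0,"gripper":20}]' >/dev/null
python3 -m creep '[{"translation":[0,0,0],"roll":0,"gripper":20},{"translation":[0,0,0],"roll":0,"gripper":20},{"translation":[0,0,0],"roll":0,"gripper":20},{"translation":[0,0,0],"roll":0,"gripper":20},{"translation":[0,0,0],"roll":0,"gripper":20}]' >/dev/null
python3 -m creep '[{"translation":[0,0,0],"roll":0,"gripper":20},{"translation":[0,0,0],"roll":0,"gripper":20},{"translation":[0,0,0],"roll":0,"gripper":20},{"translation":[0,0,0],"roll":0,"gripper":20},{"translation":[0,0,0],"roll":0,"gripper":20}]' >/dev/null
python3 -m creep '[{"translation":[0,0,0],"roll":0,"gripper":20},{"translation":[0,0,0],"roll":0,"gripper":20},{"translation":[0,0,0],"roll":0,"gripper":20},{"translation":[0,0,0],"roll":0,"gripper":20},{"translation":[0,0,0],"roll":0,"gripper":20}]' >/dev/null
python3 -m creep '[{"translation":[0,0,0],"roll":0,"gripper":20},{"translation":[0,0,0],"roll":0,"gripper":20},{"translation":[0,0,0],"roll":0,"gripper":20},{"translation":[0,0,0],"roll":0,"gripper":20},{"translation":[0,0,0],"roll":0,"gripper":20}]'
python3 - <<'E'
from h import *
go(.4435,-.009,.0744,-87.7)
E
```

```text
time: 36.55
position: [0.4527, 0.0413, 0.0562]
tool_rot: [0.999, 0.047, -0.0, -0.0]
ft_force: [0.4, -0.3, -1.2]
grip_width: 0.0358
grip_force: 24.9
shift [-13.8  49.2 -18.2] roll 3.1 (alt -176.9 ) tcp [0.4527 0.0413 0.0562] yaw -84.6 q6 1.32 t 36.5
```

```bash
python3 -m creep '[{"translation":[-4,15,-18],"roll":3.1,"gripper":20},{"translation":[-9,32,-18],"roll":3.1,"gripper":20},{"translation":[-14,49,-18],"roll":3.1,"gripper":20},{"translation":[-14,49,-18],"roll":3.1,"gripper":20},{"translation":[-14,49,-18],"roll":3.1,"gripper":20}]'
python3 -m creep '[{"translation":[0,0,15],"roll":0,"gripper":20},{"translation":[0,0,30],"roll":0,"gripper":20},{"translation":[0,0,43],"roll":0,"gripper":20},{"translation":[0,0,43],"roll":0,"gripper":20},{"translation":[0,0,43],"roll":0,"gripper":20}]'
python3 -m creep '[{"translation":[0,0,0],"roll":0,"gripper":20},{"translation":[0,0,1],"roll":0,"gripper":20},{"translation":[0,0,1],"roll":0,"gripper":20}]'
```

```text
time: 36.97
position: [0.4433, -0.0094, 0.0743]
tool_rot: [1.0, 0.019, 0.0, -0.0]
ft_force: [-0.4, -0.4, -1.7]
grip_width: 0.0358
grip_force: 24.9
time: 37.38
position: [0.4429, -0.0081, 0.0308]
tool_rot: [1.0, 0.02, -0.001, -0.0]
ft_force: [0.1, -1.2, -1.3]
grip_width: 0.0355
grip_force: 24.9
time: 37.63
position: [0.4436, -0.0087, 0.0306]
tool_rot: [1.0, 0.02, 0.0, 0.0]
ft_force: [0.6, -0.2, -2.1]
grip_width: 0.0359
grip_force: 24.9
```

```bash
python3 -m creep '[{"translation":[0,0,0],"roll":0,"gripper":60},{"translation":[0,0,0],"roll":0,"gripper":60},{"translation":[0,0,0],"roll":0,"gripper":60},{"translation":[0,0,0],"roll":0,"gripper":60},{"translation":[0,0,0],"roll":0,"gripper":60}]'
python3 -m creep '[{"translation":[0,0,-20],"roll":0,"gripper":60},{"translation":[0,0,-60],"roll":0,"gripper":60},{"translation":[0,0,-100],"roll":0,"gripper":60},{"translation":[0,0,-140],"roll":0,"gripper":60},{"translation":[0,0,-180],"roll":0,"gripper":60}]'
python3 -m creep '[{"translation":[-10,40,-70],"roll":0,"gripper":60},{"translation":[-20,80,-70],"roll":0,"gripper":60},{"translation":[-40,160,-70],"roll":0,"gripper":60},{"translation":[-40,160,-70],"roll":0,"gripper":60},{"translation":[-40,160,-70],"roll":0,"gripper":60}]'
python3 -m creep '[{"translation":[-20,40,0],"roll":0,"gripper":60},{"translation":[-40,80,0],"roll":0,"gripper":60},{"translation":[-80,160,0],"roll":0,"gripper":60},{"translation":[-80,160,0],"roll":0,"gripper":60},{"translation":[-80,160,0],"roll":0,"gripper":60}]'
python3 -m creep '[{"translation":[-20,40,0],"roll":0,"gripper":60},{"translation":[-60,120,0],"roll":0,"gripper":60},{"translation":[-60,120,0],"roll":0,"gripper":60},{"translation":[-60,120,0],"roll":0,"gripper":60}]'
python3 - <<'E'
from h import *
im=viewer.camera("top"); np.save("top4.npy",im)
a=rect(im,.135,.8,.25,400,250,1000); L=cv2.cvtColor(cv2.GaussianBlur(a,(0,0),1.5),cv2.COLOR_BGR2HSV)
print("lids",boxes(((L[...,1]<45)&(L[...,2]>140)).astype(np.uint8)*255,.8,.25,1000,1800,6000))
h=cv2.cvtColor(rect(im,.183,.8,-.05,300,400,2000),cv2.COLOR_BGR2HSV)
print("head",boxes(((h[...,0]<16)&(h[...,1]>120)&(h[...,2]<95)).astype(np.uint8)*255,.8,-.05,2000,150,8000))
g=rect(im,.035,.54,.1,400,500,2000).max(-1)
print("mat",boxes((rect(im,.003,.54,.1,400,500,2000).max(-1)<110).astype(np.uint8)*255,.54,.1,2000,5000,20000))
print("handle",boxes((g>62).astype(np.uint8)*255,.54,.1,2000,1500,6000))
viewer.camera("scene")
for c in("top","scene"): print({t:[(np.round(d["bbox"]).tolist(),round(d["p"],2)) for d in viewer.recognise(c,t)[:2]] for t in ("gauge","scanner","mat")})
E
```

```text
time: 38.05
position: [0.4434, -0.0089, 0.0303]
tool_rot: [1.0, 0.02, 0.0, 0.0]
ft_force: [0.5, 0.1, -0.0]
grip_width: 0.0576
grip_force: 0.0
time: 38.47
position: [0.4425, -0.0086, 0.212]
tool_rot: [1.0, 0.02, -0.0, -0.0]
ft_force: [0.7, -0.6, -1.1]
grip_width: 0.0601
grip_force: 0.0
time: 38.88
position: [0.4094, -0.1736, 0.2816]
tool_rot: [1.0, 0.019, 0.001, 0.002]
ft_force: [0.4, -0.3, 0.5]
grip_width: 0.0596
grip_force: 0.0
time: 39.3
position: [0.3343, -0.3387, 0.2804]
tool_rot: [1.0, 0.018, -0.0, 0.002]
ft_force: [0.9, 0.0, -1.1]
grip_width: 0.0603
grip_force: 0.0
time: 39.63
position: [0.2789, -0.4615, 0.2803]
tool_rot: [1.0, 0.018, -0.0, 0.003]
ft_force: [-0.3, -1.0, 0.4]
grip_width: 0.0599
grip_force: 0.0
lids [(0.797, 0.0505, 6, 399, 0.0, 2131)]
head [(0.6667, -0.1177, 52, 18, 3.0, 785), (0.7608, -0.1247, 30, 150, 0.0, 3802)]
mat []
handle []
{'gauge': [([304.0, 106.0, 7.0, 36.0], 0.66), ([355.0, 102.0, 22.0, 24.0], 0.62)], 'scanner': [([252.0, 187.0, 23.0, 46.0], 0.63)], 'mat': [([252.0, 178.0, 27.0, 59.0], 0.95)]}
{'gauge': [([256.0, 214.0, 32.0, 43.0], 0.87)], 'scanner': [([244.0, 158.0, 116.0, 123.0], 0.71), ([226.0, 177.0, 36.0, 32.0], 0.6)], 'mat': [([216.0, 187.0, 54.0, 33.0], 0.72)]}
```

Run:
```python
from h import *
im=np.load("top4.npy")
a=rect(im,.135,.8,.25,400,250,1000); L=cv2.cvtColor(cv2.GaussianBlur(a,(0,0),1.5),cv2.COLOR_BGR2HSV)
for x,y in ((.645,.15),(.652,.075),(.659,-.003),(.668,-.08)): print(L[int((.8-x)*1000),int((.25-y)*1000)])
for s,v in ((45,115),(60,120),(60,140),(60,100)): print("lids",boxes(((L[...,1]<s)&(L[...,2]>v)).astype(np.uint8)*255,.8,.25,1000,1800,6000))
g=rect(im,.035,.54,.1,400,500,2000).max(-1); print(g[100:400:30,100:340:12].tolist())
f=rect(im,.003,.54,.1,400,500,2000).max(-1)
for t in (75,90,110,130): print(t,boxes((f<t).astype(np.uint8)*255,.54,.1,2000,3000,40000))
```

```text
[ 55   9 170]
[ 60   8 170]
[ 54   8 170]
[ 65   9 171]
lids [(0.7965, 0.0505, 7, 399, 0.0, 2654)]
lids [(0.7965, 0.0505, 7, 399, 0.0, 2500)]
lids [(0.797, 0.0505, 6, 399, 0.0, 2131)]
lids [(0.796, 0.0505, 8, 399, 0.0, 2823)]
[[164, 163, 164, 135, 11, 11, 37, 36, 37, 38, 39, 38, 40, 37, 16, 24, 164, 164, 164, 165], [163, 164, 164, 168, 5, 11, 42, 41, 43, 44, 44, 46, 46, 44, 17, 17, 164, 166, 165, 164], [164, 164, 164, 174, 9, 22, 16, 85, 113, 114, 116, 119, 90, 20, 22, 14, 146, 167, 165, 165], [165, 164, 164, 174, 24, 22, 19, 81, 109, 158, 169, 116, 95, 18, 22, 16, 130, 165, 166, 166], [164, 164, 164, 174, 34, 23, 22, 77, 114, 116, 117, 120, 101, 18, 21, 13, 128, 167, 165, 168], [164, 164, 166, 171, 58, 24, 22, 72, 115, 116, 119, 120, 106, 19, 21, 18, 102, 167, 166, 165], [164, 164, 164, 168, 82, 21, 22, 64, 106, 117, 119, 120, 114, 22, 21, 20, 78, 168, 164, 164], [164, 164, 164, 166, 90, 21, 22, 54, 114, 117, 119, 122, 116, 28, 17, 16, 44, 104, 102, 102], [164, 164, 164, 164, 108, 17, 21, 20, 23, 13, 8, 9, 7, 9, 11, 9, 17, 105, 102, 103], [164, 164, 164, 165, 138, 120, 85, 79, 77, 80, 83, 88, 110, 106, 108, 105, 102, 102, 101, 100]]
75 [(0.4391, -0.0088, 170, 75, 2.3, 12254)]
90 [(0.4384, -0.0091, 172, 76, 2.1, 12495)]
110 [(0.408, 0.0003, 235, 200, 0.0, 24339)]
130 [(0.4085, 0.0003, 236, 200, 0.0, 24834)]
```

Run:
```python
from h import *
im=np.load("top4.npy")
a=rect(im,.135,.8,.25,400,250,1000); L=cv2.cvtColor(a,cv2.COLOR_BGR2HSV)
for s in (14,18,24): print("lids",boxes(cv2.morphologyEx(((L[...,1]<s)&(L[...,2]>150)).astype(np.uint8)*255,cv2.MORPH_OPEN,np.ones((15,15))),.8,.25,1000,1500,9000))
```

```text
lids [(0.643, 0.15, 46, 54, 0.0, 1841), (0.6516, 0.0754, 55, 56, 7.4, 2708), (0.6595, -0.0035, 55, 55, 0.0, 2641), (0.6695, -0.08, 55, 52, 0.0, 2638)]
lids [(0.647, 0.1505, 56, 55, 0.0, 2615), (0.6518, 0.0755, 56, 56, 6.1, 2881), (0.6595, -0.0035, 57, 55, 0.0, 2912), (0.6695, -0.0795, 57, 53, 0.0, 2804)]
lids [(0.6465, 0.1515, 56, 57, 4.1, 2966), (0.652, 0.0755, 57, 56, 4.8, 2962), (0.6589, -0.0031, 57, 57, 4.6, 3007), (0.6695, -0.0804, 56, 56, 3.4, 2922)]
```

Row, gauge and scanner are all in place, and the robot is clear.

```bash
python3 -c "
from rig import hand_in
print(hand_in())"
```

```text
the job is handed in; nothing more can be done
None
```

The job is handed in, though no verdict came back: four tubs stand within about 3 mm of bays 1–4, the gauge is seated in slot 4, and the scanner was held square on to the label about 5 cm away for over 2 s and laid back on its mat.

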